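# Grade the tinted plaster test casts from pale to dark

### The arm

A 6-joint arm with a two-finger parallel gripper is mounted at the origin on the work surface. World frame = base frame: x ahead of the robot, y to its left, z up, the work surface at z = 0. Lengths are in mm, angles in rad, forces in N, time in s.
With the tool pointing down it reaches from about 275 to 1000 mm from the base axis. Payload 8.4 kg.
Tool frame: the origin (TCP) lies at the very end of the fingers, on their centre line; the grasp point (between the pads) lies 19 mm behind it; z points along the fingers, y is the direction in which the jaws open and shut (so a half turn about z gives the same grasp; the last joint's range is limited). The gripper opens to 85 mm and grips with 20 to 120 N. Pads are 22 mm wide; open, the fingers measure 114 mm over their backs; the gripper's body (76 mm by 85 mm) begins 54 mm behind the grasp point. The pads swing forward as they close: fully open they stand 13 mm farther back than shut.
Start: joints at [1.112, 0.353, 1.633, -0, 1.155, -0.002], TCP at [275.673, 560.921, 191.981] pointing down, gripper open.
Joint ranges: [-2.63, 2.63], [-0.92, 2.1], [0.06, 2.66], [-1.3, 4.44], [0, 2.69], [-3.02, 3.02]. Speed limits (rad/s): [2.22, 2.22, 2.79, 3.14, 3.14, 3.14].

### API

Orientations are given as [roll, pitch, yaw] about the fixed x, y, z axes, in that order (R = Rz(yaw) Ry(pitch) Rx(roll)).
In Python, from rig import sense, grab_frame, sign_off, masks_of gives the robot as it stands. The module is installed in compiled form; this text tells all that it offers.
- The arm moves only by the shell command python3 -m inch 'ROWS' [FORCE]. ROWS is JSON, a list of rows, each an object of numbers: "gripper": the finger opening in m, from 0 to 0.0854; "tx", "ty", "tz": the shift along the tool's x, y, z in m; "spin": the turn about the tool's z in degrees. In form: [{"gripper": .., "tx": .., "ty": .., "tz": .., "spin": ..}, ...]. A call has exactly 8 rows; each row shifts and turns the commanded pose from where the row before left it, along the tool's axes as they then stand; what a row does not reach is not made up. A row lasts 1/10 s, in which the tool goes at most 50 mm and 8.59 degrees, less where a joint would pass 70% of its speed; a pose out of reach is approached as far as the arm can. A call is refused whole if a number of a shift passes 0.05 or a number of a turn 8.59, either way. A call with a gripper value outside its range is refused whole. The fingers move at their own pace and stop on an object; FORCE is the grip in N (left out, the last holds). Time passes only in rows, so rows that do not move let the fingers close, or fill a call up. It gives the time, the measured TCP pose, the force and the opening at its end, in the units of the state.
- sense(): the state, without advancing time (a new reading comes with each control period).
- grab_frame(name): name is "side" or "top"; returns a dict with "pixels" (384x512x3 uint8, red, green, blue), "K" (3x3 intrinsics, pixels), "extrinsics" (4x4, takes a point from camera to world coordinates). Camera axes: x right, y down, z forward; pixel columns grow to the right and rows downward; lengths in mm; the calibration is good to about 2 mm. A picture is of the moment at which its call begins. There is no depth.
- sign_off(): hands the job in, once; it reports no verdict.
Trained networks look in the newest picture that a camera, given by its name, has taken for a name from the list of things; names that differ only in an ending like _2 or _b are one class to them, and where a whole thing is asked for, a point or a joint stands for the part that bears it (a point fixed in the world has none). Each returns a list of dicts, best first, with "conf" (0 to 1); they miss things now and then, are a little off and sometimes report something else, mostly with a low value. They report only what shows in the picture. A call takes as long as a camera call.
- masks_of(camera, target): "pixels" (384x512 bool, what is visible of it) and "centre" ([row, column] in pixels, amid what is visible of it).
The state is a dict: "clock": time; "qpos": joint angles; "qvel": joint speeds; "joint_efforts": joint torques, N m; "eef_pos": TCP position; "tcp_rot": TCP orientation; "contact_force": force on the tool from outside, world axes, zero at the start; "wrist_torque": the same for the moment, N m; "opening": opening from 0.0 (shut) to 1.0 (fully open).
Only numpy, scipy, OpenCV 4.12 (cv2) and the standard library are available. Lean on these libraries where they do the work, as an engineer would, in place of code of your own. Each camera call takes 0.05 s, during which the arm holds its last target.

### The job

Line up the four tinted hexagonal plaster test casts on the wooden board in order of shade: the palest on the grey mark next to the yellow end stop, then step by step darker, to the darkest on the mark next to the blue end stop. Stand each cast upright and centred on its mark, and let go of them all.

Things in the scene. Friction and masses are not known exactly. Their poses are not given: they have to be found in the camera images.
- cream_centre (a point): Centre, half-way up (21 mm above its underside), of the tinted plaster test cast that is the palest, pale cream. Loose upright hexagonal prism, 40 mm across flats, 46 mm across corners, 42 mm tall, with a tiny rosette 2 mm high on top; about 65 g. z up; x is normal to one pair of flats (the others at 60 and 120 degrees).
- buff_centre (a point): Centre, half-way up (21 mm above its underside), of the tinted plaster test cast that is the second palest, sandy buff. Loose upright hexagonal prism, 40 mm across flats, 46 mm across corners, 42 mm tall, with a tiny rosette 2 mm high on top; about 65 g. z up; x is normal to one pair of flats (the others at 60 and 120 degrees).
- rust_centre (a point): Centre, half-way up (21 mm above its underside), of the tinted plaster test cast that is the second darkest, reddish brown. Loose upright hexagonal prism, 40 mm across flats, 46 mm across corners, 42 mm tall, with a tiny rosette 2 mm high on top; about 65 g. z up; x is normal to one pair of flats (the others at 60 and 120 degrees).
- umber_centre (a point): Centre, half-way up (21 mm above its underside), of the tinted plaster test cast that is the darkest, near-black brown. Loose upright hexagonal prism, 40 mm across flats, 46 mm across corners, 42 mm tall, with a tiny rosette 2 mm high on top; about 65 g. z up; x is normal to one pair of flats (the others at 60 and 120 degrees).
- mark_a: Mark: a flat slate-grey hexagonal tile, 56 mm across flats and 4 mm thick, fixed on the wooden board (its top is 14 mm above the table). Origin: centre of its underside, 10 mm above the table; its y axis runs along the row, its x axis across it. It is one end of the row (the -y end of the board); neighbouring marks are about 88 mm apart.
- mark_b: Mark: a flat slate-grey hexagonal tile, 56 mm across flats and 4 mm thick, fixed on the wooden board (its top is 14 mm above the table). Origin: centre of its underside, 10 mm above the table; its y axis runs along the row, its x axis across it. It is second in the row from mark_a; neighbouring marks are about 88 mm apart.
- mark_c: Mark: a flat slate-grey hexagonal tile, 56 mm across flats and 4 mm thick, fixed on the wooden board (its top is 14 mm above the table). Origin: centre of its underside, 10 mm above the table; its y axis runs along the row, its x axis across it. It is third in the row from mark_a; neighbouring marks are about 88 mm apart.
- mark_d: Mark: a flat slate-grey hexagonal tile, 56 mm across flats and 4 mm thick, fixed on the wooden board (its top is 14 mm above the table). Origin: centre of its underside, 10 mm above the table; its y axis runs along the row, its x axis across it. It is the other end of the row (the +y end); neighbouring marks are about 88 mm apart.
- start_stop: Yellow end stop bar, 70 mm across the board, 24 mm along it, 14 mm high, fixed on the board about 66 mm beyond the end mark of the row; it may be at either end. Origin: centre of its underside, 10 mm above the table. It shows where the row begins.
- end_stop: Blue end stop bar, 70 mm across the board, 24 mm along it, 14 mm high, fixed on the board about 66 mm beyond the end mark of the row; it may be at either end. Origin: centre of its underside, 10 mm above the table. It shows where the row ends.

How it is judged (in metres and radians):
At the end, for the whole second after the job is handed in: Counted from the mark beside the yellow stop, the casts cream, buff, rust, umber stand on the four marks in this order, each resting on its mark (centre height within 4 mm), its centre within 12 mm horizontally of the mark's centre, upright within 0.1 rad, and at rest, released (((horizontal distance between start_stop and mark_a below 0.12 m and horizontal distance between cream_centre and mark_a below 0.012 m and z of cream_centre in the frame of mark_a between 0.021 and 0.029 m and horizontal distance between buff_centre and mark_b below 0.012 m and z of buff_centre in the frame of mark_b between 0.021 and 0.029 m and horizontal distance between rust_centre and mark_c below 0.012 m and z of rust_centre in the frame of mark_c between 0.021 and 0.029 m and horizontal distance between umber_centre and mark_d below 0.012 m and z of umber_centre in the frame of mark_d between 0.021 and 0.029 m) or (horizontal distance between start_stop and mark_d below 0.12 m and horizontal distance between cream_centre and mark_d below 0.012 m and z of cream_centre in the frame of mark_d between 0.021 and 0.029 m and horizontal distance between buff_centre and mark_c below 0.012 m and z of buff_centre in the frame of mark_c between 0.021 and 0.029 m and horizontal distance between rust_centre and mark_b below 0.012 m and z of rust_centre in the frame of mark_b between 0.021 and 0.029 m and horizontal distance between umber_centre and mark_a below 0.012 m and z of umber_centre in the frame of mark_a between 0.021 and 0.029 m)) and angle between each of cream_centre, buff_centre, rust_centre, umber_centre's own z axis and vertical below 0.1 rad and linear speed of each of cast_cream, cast_buff, cast_rust, cast_umber below 0.02 m/s); the robot touches nothing.
It also fails if it takes over 104 s, if anything falls off the work surface, if the arm or the gripper's body presses on something with over 40 N, if the wrist force passes 120 N, or if a joint passes its speed limit or range.

## Working session

There is one attempt and no reset: what is moved stays moved. The work goes in short steps, Python scripts to look and compute and a shell command to move; the robot and the scene stay as the last step left them, time stands still between calls to the robot, and variables do not carry over. Pictures are saved under pics/ and viewed, and the job is handed in when it is done.

```bash
mkdir -p pics; ls; python3 - <<'E'
from rig import sense, grab_frame
import cv2
for n in("top","side"):
    f=grab_frame(n); cv2.imwrite(f"pics/{n}0.png",f["pixels"][:,:,::-1]); print(n,f["K"],f["extrinsics"])
print(sense())
E
```

```text
pics
top [[355.74807397   0.         250.24242766]
 [  0.         355.74807397 189.35405405]
 [  0.           0.           1.        ]] [[ 4.00975572e-03 -9.89237346e-01  1.46264810e-01  4.37898648e+02]
 [-9.99830923e-01 -1.34112986e-03  1.83392165e-02 -8.89652822e+00]
 [-1.79456778e-02 -1.46313616e-01 -9.89075467e-01  9.41660531e+02]
 [ 0.00000000e+00  0.00000000e+00  0.00000000e+00  1.00000000e+00]]
side [[472.81159516   0.         256.91258737]
 [  0.         472.81159516 202.2786313 ]
 [  0.           0.           1.        ]] [[ 9.92147470e-01 -6.08904916e-02  1.09250836e-01  4.38396437e+02]
 [-1.24589523e-01 -5.57919059e-01  8.20489960e-01 -8.65392483e+02]
 [ 1.09930866e-02 -8.27658548e-01 -5.61124300e-01  6.61353558e+02]
 [ 0.00000000e+00  0.00000000e+00  0.00000000e+00  1.00000000e+00]]
{'clock': 0.1, 'qpos': array([ 1.11163523e+00,  3.53612829e-01,  1.63407922e+00,  3.64236630e-06,
        1.15517900e+00, -2.43456323e-03]), 'qvel': array([ 0.00216523, -0.00159055, -0.00135532,  0.00023375, -0.00079156,
        0.00083074]), 'joint_efforts': array([ 8.22993684e-05, -6.06367779e+01, -3.42816031e+01, -1.79192034e-04,
        4.02705482e-03,  5.24570851e-05]), 'eef_pos': array([275.43646439, 560.49503674, 191.30725583]), 'tcp_rot': array([-3.14031427e+00, -6.44272614e-06,  2.68486464e+00]), 'contact_force': array([-0.01359906,  0.76117577,  0.38476277]), 'wrist_torque': array([-0.00602608, -0.00345381,  0.01310828]), 'opening': 1.0012268216515436}
```

View pics/top0.png

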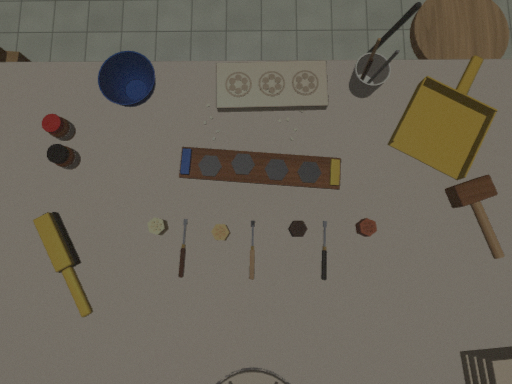

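View pics/side0.png

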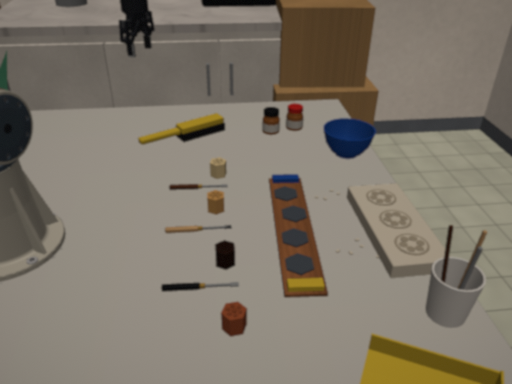

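```bash
cat > h.py <<'E'
import numpy as np, cv2
from scipy.optimize import minimize
from rig import sense, grab_frame, masks_of
def proj(f,P):
    E=f["extrinsics"];K=f["K"]
    c=(np.asarray(P,float)-E[:3,3])@E[:3,:3]
    u=c@K.T; return u[:,:2]/u[:,2:]
def hexp(x,y,yaw,z0,z1,af):
    a=yaw+np.pi/6+np.arange(6)*np.pi/3; r=af/np.sqrt(3)
    b=np.c_[x+r*np.cos(a),y+r*np.sin(a)]
    return np.r_[np.c_[b,np.full(6,z0)],np.c_[b,np.full(6,z1)]]
S=8
def render(f,P,box):
    r0,r1,c0,c1=box
    p=proj(f,P); h=cv2.convexHull(p.astype(np.float32))[:,0]
    q=np.round(((h+0.5)-[c0,r0])*S*16-8).astype(np.int32)
    im=np.zeros(((r1-r0)*S,(c1-c0)*S),np.uint8)
    cv2.fillPoly(im,[q],255,shift=4)
    return cv2.resize(im,(c1-c0,r1-r0),interpolation=cv2.INTER_AREA)/255.
def pix2w(f,uv,z):
    E=f["extrinsics"];d=E[:3,:3]@np.linalg.solve(f["K"],[uv[0],uv[1],1]);t=(z-E[2,3])/d[2]
    return E[:3,3]+t*d
def fit(frames,masks,z0,z1,af,x,y,yaw0=None):
    B=[]
    for m in masks:
        r,c=np.where(m); B.append((max(r.min()-6,0),r.max()+7,max(c.min()-6,0),c.max()+7))
    def cost(p):
        return sum(((render(f,hexp(p[0],p[1],p[2],z0,z1,af),b)-m[b[0]:b[1],b[2]:b[3]])**2).sum()/m.sum() for f,m,b in zip(frames,masks,B))
    best=None
    for y0 in ([0,.26,.52,.78] if yaw0 is None else [yaw0]):
        o=minimize(cost,[x,y,y0],method="Nelder-Mead",options=dict(initial_simplex=[[x,y,y0],[x+6,y,y0],[x,y+6,y0],[x,y,y0+.2]],xatol=.05,fatol=1e-5))
        if best is None or o.fun<best.fun: best=o
    return best
def locate(names,z0,z1,af,cams=("top","side")):
    F={n:grab_frame(n) for n in cams}; out={}
    for t in names:
        M={};
        for n in cams:
            L=masks_of(n,t); 
            if L: M[n]=L
            print(t,n,[(round(l["conf"],2),np.round(l["centre"],1).tolist(),int(l["pixels"].sum())) for l in L[:5]])
        out[t]=M
    return F,out
E
python3 - <<'E'
from h import *
import pickle
F,o=locate(["cream_centre","buff_centre","rust_centre","umber_centre","mark_a","start_stop","end_stop"],0,42,40)
pickle.dump((F,o),open("o.pkl","wb"))
for t in ["cream_centre","buff_centre","rust_centre","umber_centre"]:
    for cams in (["top"],["side"],["top","side"]):
        cams=[c for c in cams if c in o[t]]
        l=o[t][cams[0]][0]; g=pix2w(F[cams[0]],l["centre"][::-1],30)
        b=fit([F[c] for c in cams],[o[t][c][0]["pixels"] for c in cams],0,42,40,g[0],g[1])
        print(t,cams,b.x.round(2),"yaw deg",round(np.degrees(b.x[2])%60,1),round(b.fun,3))
for c in ("top","side"):
    for l in o["mark_a"][c]:
        g=pix2w(F[c],l["centre"][::-1],14); b=fit([F[c]],[l["pixels"]],14,14,56,g[0],g[1]); print(c,g.round(1),b.x.round(2),round(b.fun,3))
for t in ("start_stop","end_stop"):
    print(t,[pix2w(F[c],o[t][c][0]["centre"][::-1],24).round(1) for c in o[t]])
E
```

```text
cream_centre top [(0.76, [226.7, 160.7], 312)]
cream_centre side [(0.53, [167.4, 214.7], 336)]
buff_centre top []
buff_centre side [(0.67, [201.1, 215.1], 379)]
rust_centre top [(0.55, [224.6, 365.6], 272)]
rust_centre side []
umber_centre top [(0.73, [232.0, 298.2], 237)]
umber_centre side [(0.85, [252.4, 223.5], 481)]
mark_a top [(0.92, [172.7, 275.3], 395), (0.8, [164.2, 208.2], 369), (0.76, [170.9, 311.3], 388), (0.75, [164.8, 242.4], 367)]
mark_a side [(0.87, [261.8, 301.4], 477), (0.86, [217.4, 294.3], 349), (0.57, [236.1, 294.3], 381), (0.52, [192.8, 284.5], 247)]
start_stop top [(0.69, [169.1, 331.5], 213)]
start_stop side [(0.74, [282.8, 306.0], 477), (0.74, [204.2, 216.2], 348)]
end_stop top [(0.69, [162.9, 186.7], 218), (0.46, [170.5, 310.5], 394)]
end_stop side [(0.66, [284.2, 305.2], 445), (0.52, [181.2, 287.6], 190)]
cream_centre ['top'] [478.43 246.25   0.68] yaw deg 39.2 0.053
cream_centre ['side'] [4.7626e+02 2.4597e+02 4.0000e-01] yaw deg 23.1 0.036
cream_centre ['top', 'side'] [477.29 246.04   0.57] yaw deg 32.6 0.115Traceback (most recent call last):
  File "<stdin>", line 8, in <module>
IndexError: list index out of range
```

```bash
python3 - <<'E'
import cv2,numpy as np
t=cv2.imread("pics/top0.png");s=cv2.imread("pics/side0.png")
def cr(im,r,c,h=20): return cv2.resize(im[r-h:r+h,c-h:c+h],(200,200),interpolation=cv2.INTER_NEAREST)
A=np.hstack([cr(t,228,157),cr(t,232,221),cr(t,229,298),cr(t,227,367)])
B=np.hstack([cr(s,167,218),cr(s,202,216),cr(s,254,226),cr(s,319,234)])
C=cv2.resize(t[140:195,175:347],None,fx=4.65,fy=4.65,interpolation=cv2.INTER_NEAREST)[:200,:800]
C=cv2.resize(C,(800,200))
cv2.imwrite("pics/z0.png",np.vstack([A,B,C]))
E
```

```text
(no output)
```

View pics/z0.png

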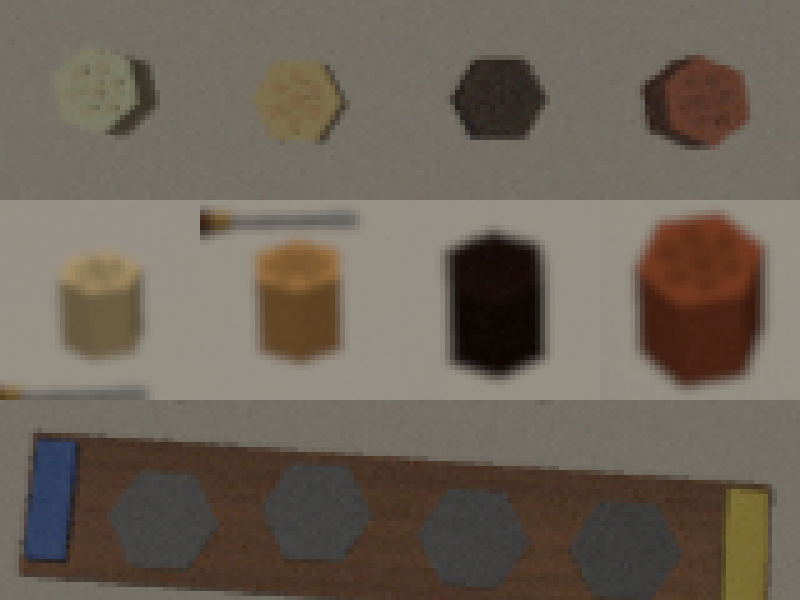

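```bash
cat >> h.py <<'E'
def soft(f,rc,h,feat,pct=None):
    p=f["pixels"].astype(float); r,c=int(rc[0]),int(rc[1])
    p=cv2.GaussianBlur(p,(0,0),0.5)
    v=(p[:,:,0]-p[:,:,2])/(p.sum(2)+8) if feat=="chroma" else p.sum(2)
    b=(r-h,r+h,c-h,c+h); w=v[b[0]:b[1],b[2]:b[3]]
    return w,b
def fit2(obs,z0,z1,af,x,y,w=None,rad=None):
    # obs: (frame, v, box, inner value, outer value)
    def cost(p):
        t=0
        for f,v,b in obs:
            R=render(f,hexp(p[0],p[1],p[2],z0,z1,af),b)
            i=np.median(v[R>.9]) if (R>.9).sum()>5 else 0; o=np.median(v[R<.05])
            s=np.clip((v-o)/(i-o+1e-9),-.2,1.2); t+=((s-R)**2).sum()/max(R.sum(),1)
        return t
    best=None
    for y0 in [0,.26,.52,.78]:
        q=minimize(cost,[x,y,y0],method="Nelder-Mead",options=dict(initial_simplex=[[x,y,y0],[x+5,y,y0],[x,y+5,y0],[x,y,y0+.2]],xatol=.05,fatol=1e-5))
        if best is None or q.fun<best.fun: best=q
    return best
E
python3 - <<'E'
from h import *
import pickle
F,o=pickle.load(open("o.pkl","rb"))
P={"cream":((228,157),(167,218),"chroma"),"buff":((232,221),(202,216),"chroma"),"umber":((229,298),(254,226),"int"),"rust":((227,367),(319,234),"chroma")}
for k,(a,s,ft) in P.items():
    A=(F["top"],*soft(F["top"],a,15,ft)); B=(F["side"],*soft(F["side"],s,18 if k!="buff" else 15,ft))
    g=pix2w(F["top"],a[::-1],42)
    for nm,ob in(("top",[A]),("side",[B]),("both",[A,B])):
        b=fit2(ob,0,42,40,g[0],g[1]); print(k,nm,b.x[:2].round(1),round(np.degrees(b.x[2])%60,1),round(b.fun,3))
for nm,a,s in (("d",(165,209),(193,286)),("c",(163,243),(213,294)),("b",(169,277),(237,295)),("a",(172,309),(264,300))):
    A=(F["top"],*soft(F["top"],a,12,"chroma")); B=(F["side"],*soft(F["side"],s,12,"chroma"))
    g=pix2w(F["top"],a[::-1],14)
    for n,ob in(("top",[A]),("side",[B])):
        b=fit2(ob,14,14,56,g[0],g[1]); print(nm,n,b.x[:2].round(1),round(np.degrees(b.x[2])%60,1),round(b.fun,3))
E
```

```text
cream top [478.  246.7] 46.4 0.068
cream side [478.4 249.5] 55.9 0.035
cream both [478.2 246.9] 49.9 0.123
buff top [463.2  84.6] 57.9 0.023
buff side [463.9  85.3] 57.9 0.063
buff both [463.2  84.8] 59.3 0.089
umber top [ 473.  -112.2] 0.1 0.01
umber side [ 472.9 -113. ] 58.3 0.037
umber both [ 472.9 -112.6] 58.4 0.048
rust top [ 477.4 -288.2] 37.9 0.061
rust side [ 476.6 -287.6] 54.5 0.063
rust both [ 476.7 -287.9] 46.6 0.138
d top [639.9 117.3] 55.9 0.009
d side [640.4 114.9] 54.6 0.282
c top [644.7  29.5] 56.9 0.017
c side [645.4  26.4] 53.8 0.025
b top [629.6 -60.3] 55.4 0.008
b side [629.4 -62.9] 55.8 0.018
a top [ 622.5 -147. ] 55.5 0.008
a side [ 622.2 -149.8] 57.3 0.013
```

```bash
cat > d.py <<'E'
import sys; from h import *
s=sense(); yaw=s["tcp_rot"][2]; d=np.array([float(a) for a in sys.argv[1:4]])-s["eef_pos"]
R=cv2.Rodrigues(np.array([0,0,yaw]))[0]@np.diag([1,-1,-1.]); t=R.T@d
print("tool delta",t.round(1),"yaw",np.degrees(yaw).round(2),"rot",s["tcp_rot"].round(4),"pos",s["eef_pos"].round(1),"F",s["contact_force"].round(1),"open",round(s["opening"],3),"t",round(s["clock"],2),"q",s["qpos"].round(2))
E
python3 -m inch '[{"spin":8},{"spin":8.5},{"spin":8.5},{"spin":8.5},{"spin":8.5},{"spin":8.5},{"spin":8.5},{"spin":8}]' 40
python3 d.py 478 247 80
```

```text
tool delta [-320.  -192.4  112. ] yaw 153.83 rot [-3.1415  0.      2.6848] pos [275.7 560.9 192. ] F [ 0.8  0.4 -0.8] open 0.998 t 0.9 q [ 1.11  0.35  1.63 -0.    1.16 -0.  ]$[0]: bad value
```

```bash

python3 -m inch '[{"gripper":0.085,"tx":0,"ty":0,"tz":0,"spin":8},{"gripper":0.085,"tx":0,"ty":0,"tz":0,"spin":8.5},{"gripper":0.085,"tx":0,"ty":0,"tz":0,"spin":8.5},{"gripper":0.085,"tx":0,"ty":0,"tz":0,"spin":8.5},{"gripper":0.085,"tx":0,"ty":0,"tz":0,"spin":8.5},{"gripper":0.085,"tx":0,"ty":0,"tz":0,"spin":8.5},{"gripper":0.085,"tx":0,"ty":0,"tz":0,"spin":8.5},{"gripper":0.085,"tx":0,"ty":0,"tz":0,"spin":8.5}]' 40
python3 d.py 478 247 80
```

```text
clock: 1.7
eef_pos: [275.7, 560.9, 192.0]
tcp_rot: [-3.142, -0.0, 1.501]
contact_force: [-0.3, -0.8, 0.8]
opening: 0.994
tool delta [-299.   223.9  112. ] yaw 85.98 rot [-3.1416 -0.      1.5006] pos [275.7 560.9 192. ] F [-0.3 -0.8  0.8] open 0.994 t 1.7 q [1.11 0.35 1.63 0.   1.16 1.18]
```

```bash

python3 -m inch '[{"gripper":0.085,"tx":0,"ty":0,"tz":0,"spin":6},{"gripper":0.085,"tx":-0.035,"ty":0.032,"tz":0.016,"spin":0},{"gripper":0.085,"tx":-0.04,"ty":0.037,"tz":0.016,"spin":0},{"gripper":0.085,"tx":-0.04,"ty":0.037,"tz":0.016,"spin":0},{"gripper":0.085,"tx":-0.04,"ty":0.037,"tz":0.016,"spin":0},{"gripper":0.085,"tx":-0.04,"ty":0.037,"tz":0.016,"spin":0},{"gripper":0.085,"tx":-0.04,"ty":0.037,"tz":0.016,"spin":0},{"gripper":0.085,"tx":-0.037,"ty":0.036,"tz":0.016,"spin":0}]'
python3 d.py 478 247 10
```

```text
clock: 2.5
eef_pos: [460.3, 279.2, 90.6]
tcp_rot: [3.141, -0.001, 1.402]
contact_force: [-0.1, 1.0, 0.6]
opening: 0.995
tool delta [-28.8  22.8  80.6] yaw 80.34 rot [ 3.1410e+00 -5.0000e-04  1.4022e+00] pos [460.3 279.2  90.6] F [-0.1  1.   0.6] open 0.995 t 2.5 q [ 0.54  0.34  1.91 -0.    0.89  0.71]
```

```bash

python3 -m inch '[{"gripper":0.085,"tx":0,"ty":0,"tz":0,"spin":0},{"gripper":0.085,"tx":0,"ty":0,"tz":0,"spin":0},{"gripper":0.085,"tx":0,"ty":0,"tz":0,"spin":0},{"gripper":0.085,"tx":0,"ty":0,"tz":0,"spin":0},{"gripper":0.085,"tx":0,"ty":0,"tz":0,"spin":0},{"gripper":0.085,"tx":0,"ty":0,"tz":0,"spin":0},{"gripper":0.085,"tx":0,"ty":0,"tz":0,"spin":0},{"gripper":0.085,"tx":0,"ty":0,"tz":0,"spin":0}]'
python3 d.py 478 247 10
python3 - <<'E'
from h import *
for n in("top","side"): cv2.imwrite(f"pics/{n}1.png",grab_frame(n)["pixels"][:,:,::-1])
a=cv2.imread("pics/top1.png")[150:290,90:260];b=cv2.imread("pics/side1.png")[100:240,140:310]
cv2.imwrite("pics/z1.png",cv2.resize(np.hstack([a,b]),None,fx=2.35,fy=2.35))
E
```

```text
clock: 3.3
eef_pos: [459.3, 281.0, 90.8]
tcp_rot: [3.141, -0.0, 1.402]
contact_force: [-0.7, 0.2, -0.4]
opening: 0.998
tool delta [-30.4  24.2  80.8] yaw 80.35 rot [ 3.1415e+00 -1.0000e-04  1.4024e+00] pos [459.3 281.   90.8] F [-0.7  0.2 -0.4] open 0.998 t 3.3 q [0.55 0.34 1.91 0.   0.89 0.71]
```

View pics/z1.png

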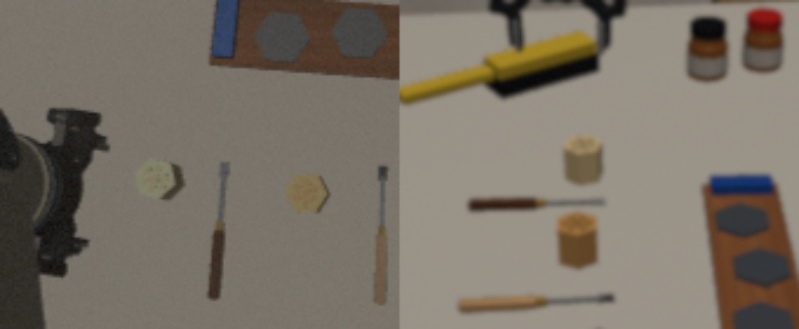

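```bash

python3 -m inch '[{"gripper":0.085,"tx":-0.015,"ty":0.012,"tz":0,"spin":0},{"gripper":0.085,"tx":-0.0154,"ty":0.0122,"tz":0,"spin":0},{"gripper":0.085,"tx":0,"ty":0,"tz":0,"spin":0},{"gripper":0.085,"tx":0,"ty":0,"tz":0.02,"spin":0},{"gripper":0.085,"tx":0,"ty":0,"tz":0.02,"spin":0},{"gripper":0.085,"tx":0,"ty":0,"tz":0.02,"spin":0},{"gripper":0.085,"tx":0,"ty":0,"tz":0.012,"spin":0},{"gripper":0.085,"tx":0,"ty":0,"tz":0.008,"spin":0}]'
python3 d.py 478 247 10
```

```text
clock: 4.2
eef_pos: [477.6, 246.9, 9.9]
tcp_rot: [-3.141, 0.001, 1.402]
contact_force: [0.2, -0.4, 0.4]
opening: 0.994
tool delta [ 0.2  0.4 -0.1] yaw 80.33 rot [-3.1407e+00  6.0000e-04  1.4020e+00] pos [477.6 246.9   9.9] F [ 0.2 -0.4  0.4] open 0.994 t 4.2 q [0.47 0.47 1.95 0.   0.72 0.64]
```

```bash

python3 -m inch '[{"gripper":0.06,"tx":0,"ty":0,"tz":0,"spin":0},{"gripper":0.045,"tx":0,"ty":0,"tz":0,"spin":0},{"gripper":0.03,"tx":0,"ty":0,"tz":0,"spin":0},{"gripper":0.03,"tx":0,"ty":0,"tz":0,"spin":0},{"gripper":0.03,"tx":0,"ty":0,"tz":0,"spin":0},{"gripper":0.03,"tx":0,"ty":0,"tz":0,"spin":0},{"gripper":0.03,"tx":0,"ty":0,"tz":0,"spin":0},{"gripper":0.03,"tx":0,"ty":0,"tz":0,"spin":0}]' 30
python3 d.py 622.2 -148.4 60
python3 - <<'E'
from h import *
f=grab_frame("side");cv2.imwrite("pics/z2.png",cv2.resize(f["pixels"][80:240,140:330,::-1],None,fx=3,fy=3))
E
```

```text
clock: 5.0
eef_pos: [478.1, 246.7, 10.8]
tcp_rot: [3.142, -0.0, 1.402]
contact_force: [-0.8, 0.2, 0.3]
opening: 0.352
tool delta [-365.3  208.4  -49.2] yaw 80.32 rot [ 3.1416 -0.      1.4019] pos [478.1 246.7  10.8] F [-0.8  0.2  0.3] open 0.352 t 5.0 q [0.47 0.46 1.95 0.   0.72 0.64]
```

View pics/z2.png

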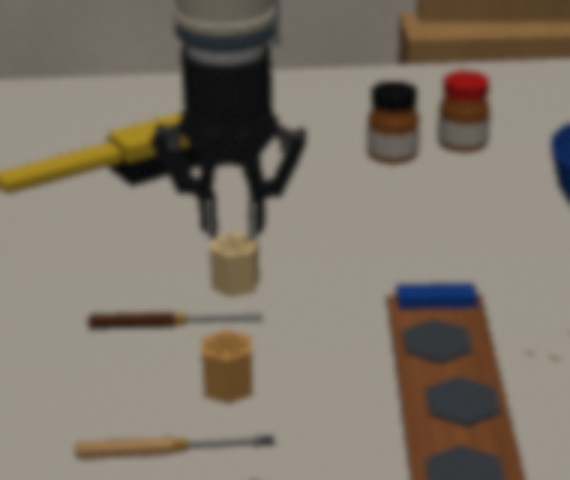

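```bash

python3 - <<'E'
from h import *
f=grab_frame("side"); print(proj(f,[[478,247,0],[478,247,10],[478,247,42],[478,300,10],[478,247,50],[478,247,60]]).round(1))
g=grab_frame("top"); print(proj(g,[[478,247,0],[478,247,10],[478,247,42]]).round(1))
cv2.imwrite("pics/z3.png",cv2.resize(g["pixels"][130:300,60:260,::-1],None,fx=3,fy=3))
cv2.imwrite("pics/side3.png",f["pixels"][:,:,::-1])
E
```

```text
[[217.8 174.5]
 [217.7 171.3]
 [217.2 161. ]
 [216.6 161.8]
 [217.1 158.4]
 [217.  155. ]]
[[160.1 226.3]
 [159.  226.1]
 [155.6 225.6]]
```

View pics/z3.png

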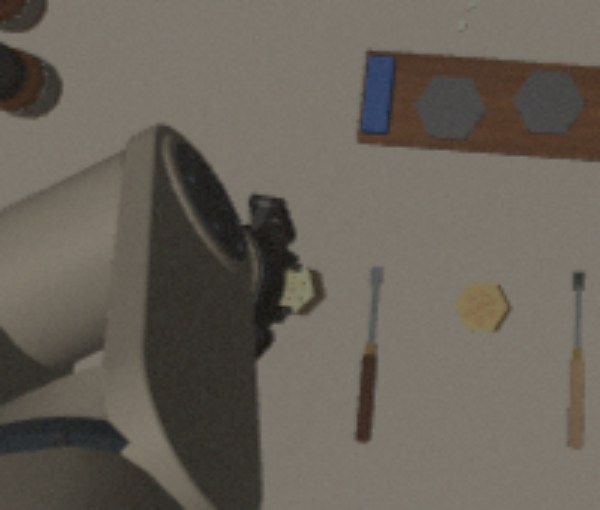

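View pics/side3.png

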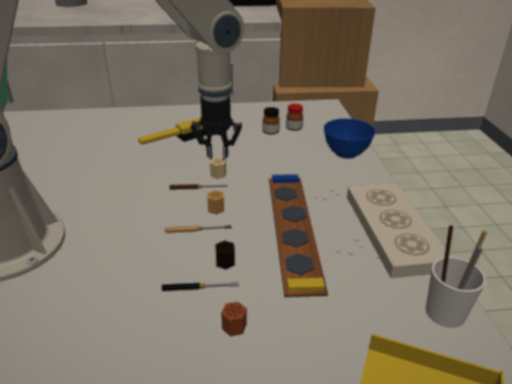

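```bash

python3 - <<'E'
from h import *
f=grab_frame("side"); g=grab_frame("top")
for P in ([459.3,281,90.8],[459.3,281,104],[459.3,281,130],[459.3,320,104],[478,247,10],[478,247,50],[478,287,10]):
  print(P,"side",proj(f,[P]).round(1),"top",proj(g,[P]).round(1))
cv2.imwrite("pics/z4.png",np.hstack([cv2.resize(cv2.imread("pics/side1.png")[60:190,150:280],(400,400)),cv2.resize(f["pixels"][60:190,150:280,::-1],(400,400))]))
print(sense()["opening"],sense()["clock"])
E
```

```text
[459.3, 281, 90.8] side [[208.9 139.1]] top [[135.4 232.4]]
[459.3, 281, 104] side [[208.6 134.7]] top [[133.5 232.3]]
[459.3, 281, 130] side [[208.2 125.7]] top [[129.6 232. ]]
[459.3, 320, 104] side [[208.  128.4]] top [[117.  232.2]]
[478, 247, 10] side [[217.7 171.3]] top [[159.  226.1]]
[478, 247, 50] side [[217.1 158.4]] top [[154.7 225.4]]
[478, 287, 10] side [[216.9 164.1]] top [[143.8 226.1]]
0.3496490210788623 5.25
```

View pics/z4.png

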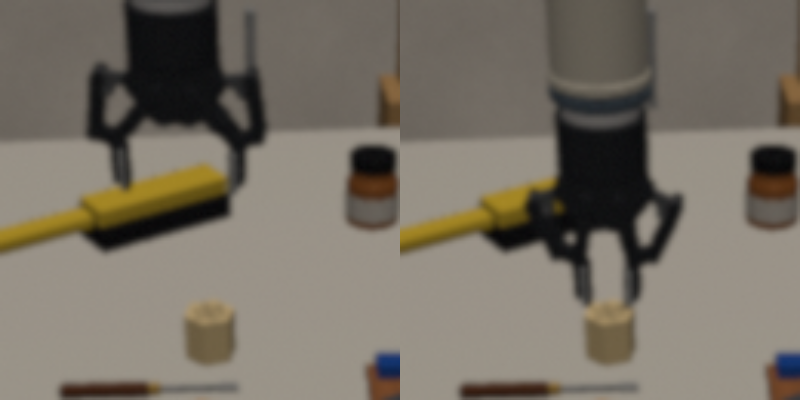

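The fingers closed to 30 mm (no cast between them). Both views place the tips about 40 mm higher than the reported TCP height. I'll reopen, lower carefully and check with the pictures.

```bash

python3 -m inch '[{"gripper":0.085,"tx":0,"ty":0,"tz":0,"spin":0},{"gripper":0.085,"tx":0,"ty":0,"tz":0,"spin":0},{"gripper":0.085,"tx":0,"ty":0,"tz":0,"spin":0},{"gripper":0.085,"tx":0,"ty":0,"tz":0,"spin":0},{"gripper":0.085,"tx":0,"ty":0,"tz":0,"spin":0},{"gripper":0.085,"tx":0,"ty":0,"tz":0.005,"spin":0},{"gripper":0.085,"tx":0,"ty":0,"tz":0.005,"spin":0},{"gripper":0.085,"tx":0,"ty":0,"tz":0.005,"spin":0}]' 30
python3 d.py 478 247 0
python3 - <<'E'
from h import *
f=grab_frame("side");g=grab_frame("top");
cv2.imwrite("pics/z5.png",np.hstack([cv2.resize(g["pixels"][175:275,110:210,::-1],(400,400)),cv2.resize(f["pixels"][90:190,170:270,::-1],(400,400))]))
E
```

```text
clock: 6.05
eef_pos: [477.9, 246.7, -4.9]
tcp_rot: [-3.141, 0.0, 1.402]
contact_force: [0.2, 0.4, 0.5]
opening: 0.993
tool delta [ 0.3  0.  -4.9] yaw 80.33 rot [-3.1413e+00  2.0000e-04  1.4020e+00] pos [477.9 246.7  -4.9] F [0.2 0.4 0.5] open 0.993 t 6.05 q [ 0.47  0.49  1.96 -0.    0.69  0.64]
```

View pics/z5.png

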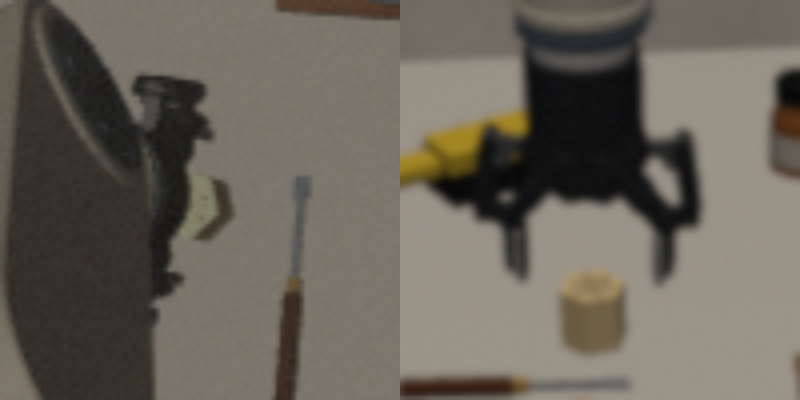

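```bash

python3 -m inch '[{"gripper":0.085,"tx":0,"ty":0,"tz":0.005,"spin":0},{"gripper":0.085,"tx":0,"ty":0,"tz":0.005,"spin":0},{"gripper":0.085,"tx":0,"ty":0,"tz":0.005,"spin":0},{"gripper":0.085,"tx":0,"ty":0,"tz":0.005,"spin":0},{"gripper":0.085,"tx":0,"ty":0,"tz":0.003,"spin":0},{"gripper":0.085,"tx":0,"ty":0,"tz":0.002,"spin":0},{"gripper":0.085,"tx":0,"ty":0,"tz":0,"spin":0},{"gripper":0.085,"tx":0,"ty":0,"tz":0,"spin":0}]' 30
python3 d.py 478 247 0
python3 - <<'E'
from h import *
f=grab_frame("side");g=grab_frame("top");
cv2.imwrite("pics/z6.png",np.hstack([cv2.resize(g["pixels"][175:275,110:210,::-1],(400,400)),cv2.resize(f["pixels"][90:190,170:270,::-1],(400,400))]))
E
```

```text
clock: 6.95
eef_pos: [478.2, 246.8, -29.2]
tcp_rot: [3.141, -0.0, 1.402]
contact_force: [0.2, 0.2, -0.8]
opening: 0.996
tool delta [  0.2  -0.2 -29.2] yaw 80.33 rot [ 3.1415e+00 -1.0000e-04  1.4019e+00] pos [478.2 246.8 -29.2] F [ 0.2  0.2 -0.8] open 0.996 t 6.95 q [0.47 0.53 1.97 0.   0.64 0.64]
```

View pics/z6.png

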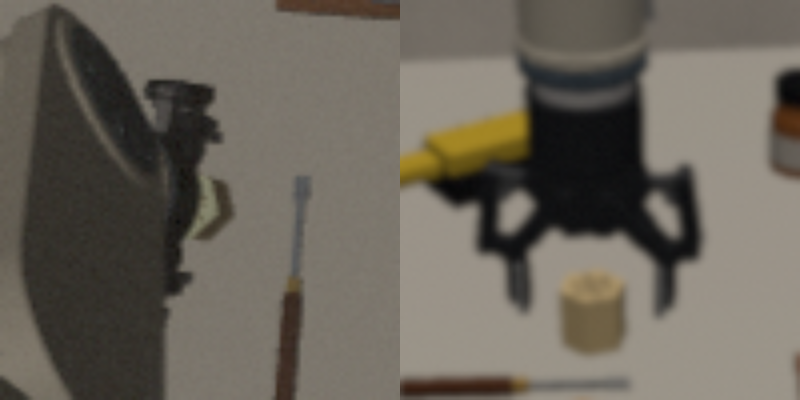

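```bash

python3 -m inch '[{"gripper":0.06,"tx":0,"ty":0,"tz":0,"spin":0},{"gripper":0.05,"tx":0,"ty":0,"tz":0,"spin":0},{"gripper":0.03,"tx":0,"ty":0,"tz":0,"spin":0},{"gripper":0.03,"tx":0,"ty":0,"tz":0,"spin":0},{"gripper":0.03,"tx":0,"ty":0,"tz":0,"spin":0},{"gripper":0.03,"tx":0,"ty":0,"tz":0,"spin":0},{"gripper":0.03,"tx":0,"ty":0,"tz":0,"spin":0},{"gripper":0.03,"tx":0,"ty":0,"tz":0,"spin":0}]' 30
python3 -m inch '[{"gripper":0.03,"tx":0,"ty":0,"tz":-0.01,"spin":0},{"gripper":0.03,"tx":0,"ty":0,"tz":-0.02,"spin":0},{"gripper":0.03,"tx":0,"ty":0,"tz":-0.02,"spin":0},{"gripper":0.03,"tx":0,"ty":0,"tz":-0.02,"spin":0},{"gripper":0.03,"tx":0,"ty":0,"tz":-0.01,"spin":0},{"gripper":0.03,"tx":0,"ty":0,"tz":0,"spin":0},{"gripper":0.03,"tx":0,"ty":0,"tz":0,"spin":0},{"gripper":0.03,"tx":0,"ty":0,"tz":0,"spin":0}]'
python3 d.py 622.2 -148.4 51
python3 - <<'E'
from h import *
f=grab_frame("side");g=grab_frame("top");
cv2.imwrite("pics/z7.png",np.hstack([cv2.resize(g["pixels"][175:275,110:210,::-1],(400,400)),cv2.resize(f["pixels"][90:190,170:270,::-1],(400,400))]))
E
```

```text
clock: 7.85
eef_pos: [478.2, 246.8, -29.0]
tcp_rot: [3.141, -0.0, 1.402]
contact_force: [-1.6, -0.5, 5.8]
opening: 0.479
clock: 8.65
eef_pos: [477.5, 246.4, 49.9]
tcp_rot: [-3.14, 0.001, 1.402]
contact_force: [0.6, -0.2, -0.3]
opening: 0.481
tool delta [-364.9  209.    -1.1] yaw 80.33 rot [-3.1404e+00  1.0000e-03  1.4020e+00] pos [477.5 246.4  49.9] F [ 0.6 -0.2 -0.3] open 0.481 t 8.65 q [ 0.47  0.4   1.94 -0.    0.81  0.64]
```

View pics/z7.png

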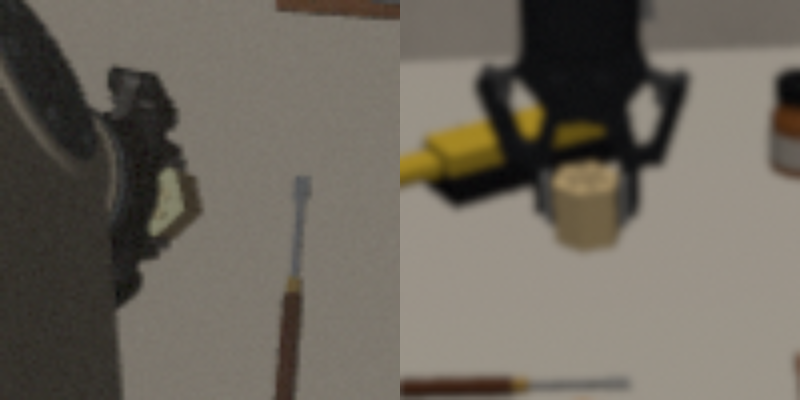

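```bash

python3 -m inch '[{"gripper":0.03,"tx":-0.01,"ty":0.006,"tz":0,"spin":0},{"gripper":0.03,"tx":-0.02,"ty":0.012,"tz":0,"spin":0},{"gripper":0.03,"tx":-0.03,"ty":0.018,"tz":0,"spin":0},{"gripper":0.03,"tx":-0.034,"ty":0.02,"tz":0,"spin":0},{"gripper":0.03,"tx":-0.034,"ty":0.02,"tz":0,"spin":0},{"gripper":0.03,"tx":-0.034,"ty":0.02,"tz":0,"spin":0},{"gripper":0.03,"tx":-0.034,"ty":0.02,"tz":0,"spin":0},{"gripper":0.03,"tx":-0.034,"ty":0.02,"tz":0,"spin":0}]'
python3 -m inch '[{"gripper":0.03,"tx":-0.034,"ty":0.02,"tz":0,"spin":0},{"gripper":0.03,"tx":-0.034,"ty":0.02,"tz":0,"spin":0},{"gripper":0.03,"tx":-0.03,"ty":0.016,"tz":0,"spin":0},{"gripper":0.03,"tx":-0.022,"ty":0.01,"tz":0,"spin":0},{"gripper":0.03,"tx":-0.01,"ty":0.005,"tz":0,"spin":0},{"gripper":0.03,"tx":0,"ty":0,"tz":0,"spin":0},{"gripper":0.03,"tx":0,"ty":0,"tz":0,"spin":0},{"gripper":0.03,"tx":0,"ty":0,"tz":0,"spin":0}]'
python3 d.py 622.2 -148.4 -14
python3 - <<'E'
from h import *
f=grab_frame("side");g=grab_frame("top");
cv2.imwrite("pics/z8.png",np.hstack([cv2.resize(g["pixels"][110:240,230:360,::-1],(400,400)),cv2.resize(f["pixels"][180:310,230:360,::-1],(400,400))]))
E
```

```text
clock: 9.55
eef_pos: [573.7, -5.3, 50.4]
tcp_rot: [-3.141, 0.0, 1.402]
contact_force: [0.0, 0.3, -0.9]
opening: 0.483
clock: 10.35
eef_pos: [621.1, -141.7, 50.6]
tcp_rot: [-3.141, -0.0, 1.403]
contact_force: [-0.3, -0.0, -1.4]
opening: 0.481
tool delta [-6.4  2.2 64.6] yaw 80.38 rot [-3.1408e+00 -3.0000e-04  1.4030e+00] pos [ 621.1 -141.7   50.6] F [-0.3 -0.  -1.4] open 0.481 t 10.35 q [-0.23  0.53  1.71  0.    0.9  -0.06]
```

View pics/z8.png

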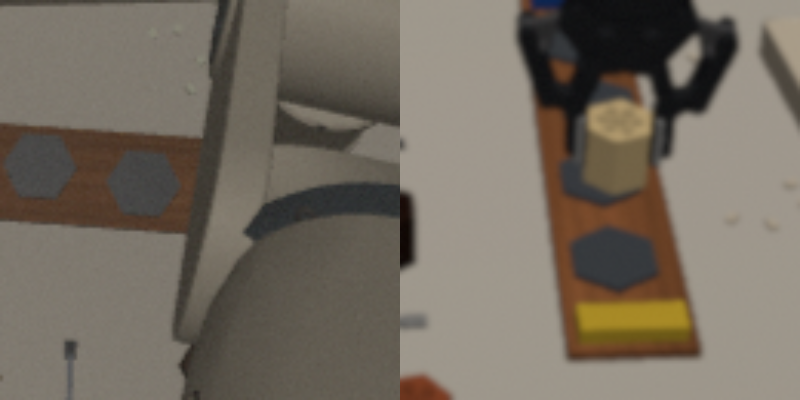

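```bash

python3 - <<'E'
from h import *
f=grab_frame("side")
print(proj(f,hexp(621.1,-141.7,np.radians(-9.6),79.6,121.6,40)).round(0).tolist())
A=(f,*soft(f,(228,301),13,"chroma"))
for z in(70,75,80,85):
    b=fit2([A],z,z+42,40,621,-142); print(z,b.x.round(2),b.fun.round(3))
E
```

```text
[[309.0, 233.0], [299.0, 229.0], [289.0, 232.0], [290.0, 239.0], [300.0, 243.0], [310.0, 240.0], [311.0, 216.0], [300.0, 212.0], [290.0, 215.0], [291.0, 222.0], [301.0, 226.0], [312.0, 223.0]]
70 [ 6.2536e+02 -1.2938e+02 -6.0000e-02] 0.067
75 [ 623.8  -136.27    0.94] 0.062
80 [ 621.91 -143.59    0.98] 0.061
85 [ 6.2064e+02 -1.4900e+02 -1.3000e-01] 0.057
```

```bash

python3 -m inch '[{"gripper":0.03,"tx":-0.0064,"ty":0.001,"tz":0.01,"spin":0},{"gripper":0.03,"tx":0,"ty":0,"tz":0.015,"spin":0},{"gripper":0.03,"tx":0,"ty":0,"tz":0.015,"spin":0},{"gripper":0.03,"tx":0,"ty":0,"tz":0.012,"spin":0},{"gripper":0.03,"tx":0,"ty":0,"tz":0.008,"spin":0},{"gripper":0.03,"tx":0,"ty":0,"tz":0.0035,"spin":0},{"gripper":0.03,"tx":0,"ty":0,"tz":0,"spin":0},{"gripper":0.03,"tx":0,"ty":0,"tz":0,"spin":0}]'
python3 d.py 622.2 -148.4 -14
```

```text
clock: 11.3
eef_pos: [622.0, -149.5, -12.4]
tcp_rot: [3.141, 0.0, 1.402]
contact_force: [-0.3, -0.2, -1.2]
opening: 0.478
tool delta [1.1 0.  1.6] yaw 80.33 rot [3.141e+00 1.000e-04 1.402e+00] pos [ 622.  -149.5  -12.4] F [-0.3 -0.2 -1.2] open 0.478 t 11.3 q [-0.24  0.62  1.73 -0.    0.79 -0.07]
```

Lower to contact gently, release, raise.

```bash

python3 -m inch '[{"gripper":0.03,"tx":0.001,"ty":0,"tz":0.001,"spin":0},{"gripper":0.03,"tx":0,"ty":0,"tz":0.001,"spin":0},{"gripper":0.03,"tx":0,"ty":0,"tz":0,"spin":0},{"gripper":0.055,"tx":0,"ty":0,"tz":0,"spin":0},{"gripper":0.085,"tx":0,"ty":0,"tz":0,"spin":0},{"gripper":0.085,"tx":0,"ty":0,"tz":0,"spin":0},{"gripper":0.085,"tx":0,"ty":0,"tz":0,"spin":0},{"gripper":0.085,"tx":0,"ty":0,"tz":0,"spin":0}]'
python3 -m inch '[{"gripper":0.085,"tx":0,"ty":0,"tz":-0.01,"spin":0},{"gripper":0.085,"tx":0,"ty":0,"tz":-0.02,"spin":0},{"gripper":0.085,"tx":0,"ty":0,"tz":-0.025,"spin":0},{"gripper":0.085,"tx":0,"ty":0,"tz":-0.025,"spin":0},{"gripper":0.085,"tx":0,"ty":0,"tz":0,"spin":-8.0},{"gripper":0.085,"tx":0,"ty":0,"tz":0,"spin":-1},{"gripper":0.085,"tx":0,"ty":0,"tz":0,"spin":0},{"gripper":0.085,"tx":0,"ty":0,"tz":0,"spin":0}]'
python3 d.py 463.3 84.8 50
python3 - <<'E'
from h import *
f=grab_frame("side");g=grab_frame("top");
cv2.imwrite("pics/z9.png",np.hstack([cv2.resize(g["pixels"][110:240,230:360,::-1],(400,400)),cv2.resize(f["pixels"][180:310,230:360,::-1],(400,400))]))
A=(f,*soft(f,(254,301),13,"chroma"))
b=fit2([A],14,56,40,621,-149); print(b.x.round(2),b.fun.round(3))
E
```

```text
clock: 12.1
eef_pos: [621.8, -148.4, -14.7]
tcp_rot: [3.142, -0.0, 1.402]
contact_force: [-0.1, -0.2, -0.3]
opening: 0.994
clock: 12.9
eef_pos: [621.3, -148.3, 64.8]
tcp_rot: [-3.141, -0.0, 1.556]
contact_force: [-0.7, -0.1, -0.0]
opening: 0.998
tool delta [ 230.8 -161.3   14.8] yaw 89.17 rot [-3.1406e+00 -2.0000e-04  1.5563e+00] pos [ 621.3 -148.3   64.8] F [-0.7 -0.1 -0. ] open 0.998 t 12.9 q [-0.24  0.51  1.7   0.    0.93 -0.22]
[ 6.2286e+02 -1.4383e+02 -2.0000e-02] 0.157
```

View pics/z9.png

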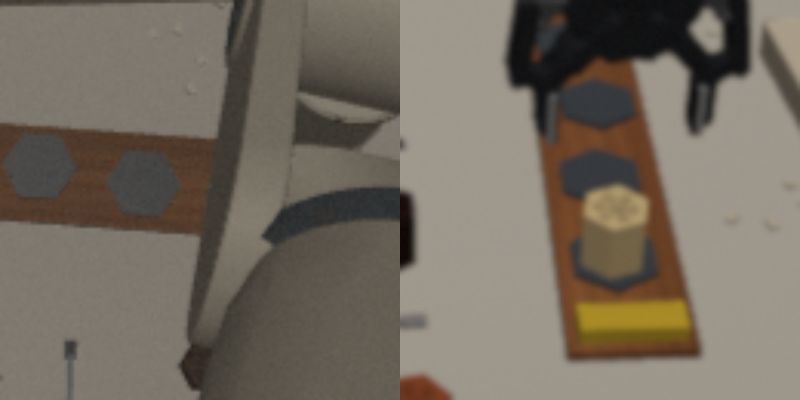

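```bash

python3 -m inch '[{"gripper":0.085,"tx":0.02,"ty":-0.014,"tz":0,"spin":0},{"gripper":0.085,"tx":0.035,"ty":-0.025,"tz":0,"spin":0},{"gripper":0.085,"tx":0.035,"ty":-0.025,"tz":0,"spin":0},{"gripper":0.085,"tx":0.035,"ty":-0.025,"tz":0,"spin":0},{"gripper":0.085,"tx":0.035,"ty":-0.025,"tz":0,"spin":0},{"gripper":0.085,"tx":0.035,"ty":-0.025,"tz":0.005,"spin":0},{"gripper":0.085,"tx":0.025,"ty":-0.015,"tz":0.005,"spin":0},{"gripper":0.085,"tx":0.01,"ty":-0.007,"tz":0.005,"spin":0}]'
python3 -m inch '[{"gripper":0.085,"tx":0,"ty":0,"tz":0,"spin":0},{"gripper":0.085,"tx":0,"ty":0,"tz":0,"spin":0},{"gripper":0.085,"tx":0,"ty":0,"tz":0,"spin":0},{"gripper":0.085,"tx":0,"ty":0,"tz":0,"spin":0},{"gripper":0.085,"tx":0,"ty":0,"tz":0,"spin":0},{"gripper":0.085,"tx":0,"ty":0,"tz":0,"spin":0},{"gripper":0.085,"tx":0,"ty":0,"tz":0,"spin":0},{"gripper":0.085,"tx":0,"ty":0,"tz":0,"spin":0}]'
python3 d.py 463.3 84.8 -27
python3 - <<'E'
from h import *
f=grab_frame("side");g=grab_frame("top");
cv2.imwrite("pics/z10.png",np.hstack([cv2.resize(g["pixels"][130:260,220:350,::-1],(400,400)),cv2.resize(f["pixels"][140:310,190:360,::-1],(400,400))]))
for F,c in((g,(172,308)),(f,(254,300))):
  A=(F,*soft(F,c,10,"chroma"))
  b=fit2([A],14,56,40,621,-149); print(b.x.round(2),b.fun.round(3))
E
```

```text
clock: 13.8
eef_pos: [461.8, 85.1, 49.9]
tcp_rot: [-3.141, -0.0, 1.56]
contact_force: [0.7, -0.8, 0.1]
opening: 0.995
clock: 14.6
eef_pos: [463.5, 83.4, 50.3]
tcp_rot: [3.142, 0.0, 1.559]
contact_force: [0.8, 0.9, 0.1]
opening: 0.992
tool delta [ 1.4 -0.2 77.3] yaw 89.32 rot [3.1416 0.     1.5589] pos [463.5  83.4  50.3] F [0.8 0.9 0.1] open 0.992 t 14.6 q [ 0.17  0.32  2.08 -0.    0.75  0.19]
[ 622.4  -146.87    0.81] 0.34
[ 6.2189e+02 -1.4414e+02  5.9000e-01] 0.004
  return _methods._mean(a, axis=axis, dtype=dtype,
  ret = ret.dtype.type(ret / rcount)
```

View pics/z10.png

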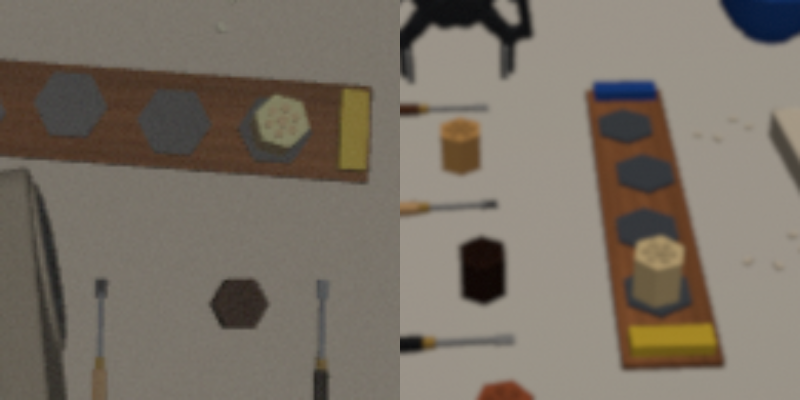

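```bash

python3 -m inch '[{"gripper":0.085,"tx":0.0014,"ty":0,"tz":0.015,"spin":0},{"gripper":0.085,"tx":0,"ty":0,"tz":0.02,"spin":0},{"gripper":0.085,"tx":0,"ty":0,"tz":0.02,"spin":0},{"gripper":0.085,"tx":0,"ty":0,"tz":0.014,"spin":0},{"gripper":0.085,"tx":0,"ty":0,"tz":0.008,"spin":0},{"gripper":0.085,"tx":0,"ty":0,"tz":0,"spin":0},{"gripper":0.085,"tx":0,"ty":0,"tz":0,"spin":0},{"gripper":0.06,"tx":0,"ty":0,"tz":0,"spin":0}]'
python3 -m inch '[{"gripper":0.05,"tx":0,"ty":0,"tz":0,"spin":0},{"gripper":0.03,"tx":0,"ty":0,"tz":0,"spin":0},{"gripper":0.03,"tx":0,"ty":0,"tz":0,"spin":0},{"gripper":0.03,"tx":0,"ty":0,"tz":0,"spin":0},{"gripper":0.03,"tx":0,"ty":0,"tz":0,"spin":0},{"gripper":0.03,"tx":0,"ty":0,"tz":0,"spin":0},{"gripper":0.03,"tx":0,"ty":0,"tz":0,"spin":0},{"gripper":0.03,"tx":0,"ty":0,"tz":0,"spin":0}]' 30
python3 d.py 629.5 -61.5 50
python3 -m inch '[{"gripper":0.03,"tx":0,"ty":0,"tz":-0.01,"spin":0},{"gripper":0.03,"tx":0,"ty":0,"tz":-0.02,"spin":0},{"gripper":0.03,"tx":0,"ty":0,"tz":-0.02,"spin":0},{"gripper":0.03,"tx":0,"ty":0,"tz":-0.02,"spin":0},{"gripper":0.03,"tx":0,"ty":0,"tz":-0.01,"spin":0},{"gripper":0.03,"tx":0,"ty":0,"tz":0,"spin":0},{"gripper":0.03,"tx":0,"ty":0,"tz":0,"spin":0},{"gripper":0.03,"tx":0,"ty":0,"tz":0,"spin":0}]'
python3 d.py 629.5 -61.5 50
python3 - <<'E'
from h import *
f=grab_frame("side");g=grab_frame("top");
cv2.imwrite("pics/z11.png",np.hstack([cv2.resize(g["pixels"][130:260,220:350,::-1],(400,400)),cv2.resize(f["pixels"][140:310,190:360,::-1],(400,400))]))
for F,c in((g,(171,310)),(f,(254,300))):
  A=(F,*soft(F,c,14,"chroma"))
  b=fit2([A],14,56,40,621,-149); print(b.x.round(2),b.fun.round(3))
E
```

```text
clock: 15.5
eef_pos: [464.1, 85.0, -26.1]
tcp_rot: [3.14, -0.0, 1.559]
contact_force: [-0.1, 0.0, -0.3]
opening: 0.851
clock: 16.3
eef_pos: [463.9, 85.0, -26.2]
tcp_rot: [3.141, -0.0, 1.559]
contact_force: [-0.6, -0.0, 5.3]
opening: 0.466
tool delta [-144.5  167.3  -76.2] yaw 89.32 rot [ 3.1408e+00 -2.0000e-04  1.5590e+00] pos [463.9  85.  -26.2] F [-0.6 -0.   5.3] open 0.466 t 16.3 q [0.18 0.46 2.11 0.   0.57 0.19]
clock: 17.1
eef_pos: [462.8, 84.7, 52.5]
tcp_rot: [-3.14, 0.0, 1.559]
contact_force: [-0.4, -0.1, -0.8]
opening: 0.46
tool delta [-144.3  168.4    2.5] yaw 89.33 rot [-3.1402e+00  3.0000e-04  1.5591e+00] pos [462.8  84.7  52.5] F [-0.4 -0.1 -0.8] open 0.46 t 17.1 q [ 0.18  0.31  2.07 -0.    0.76  0.19]
[ 6.1591e+02 -1.4068e+02  4.6000e-01] 0.559
[ 6.2234e+02 -1.4513e+02 -1.1000e-01] 0.31
```

View pics/z11.png

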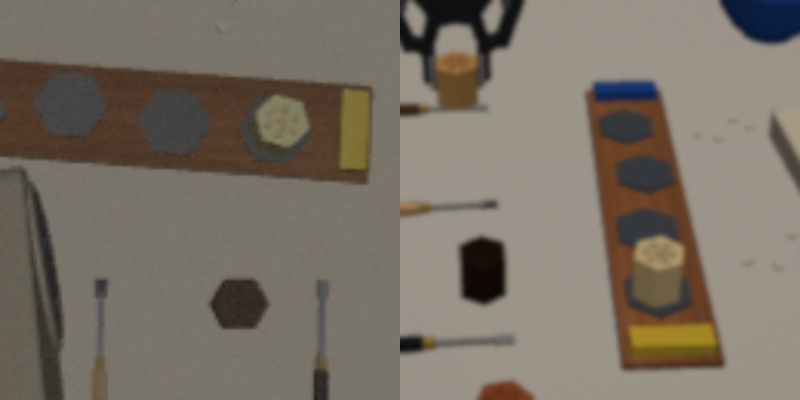

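```bash

python3 -m inch '[{"gripper":0.03,"tx":-0.01,"ty":0.012,"tz":0,"spin":0},{"gripper":0.03,"tx":-0.02,"ty":0.024,"tz":0,"spin":0},{"gripper":0.03,"tx":-0.026,"ty":0.03,"tz":0,"spin":0},{"gripper":0.03,"tx":-0.026,"ty":0.03,"tz":0,"spin":0},{"gripper":0.03,"tx":-0.026,"ty":0.03,"tz":0,"spin":0},{"gripper":0.03,"tx":-0.02,"ty":0.024,"tz":0,"spin":0},{"gripper":0.03,"tx":-0.012,"ty":0.014,"tz":0,"spin":0},{"gripper":0.03,"tx":-0.004,"ty":0.004,"tz":0,"spin":0}]'
python3 -m inch '[{"gripper":0.03,"tx":0,"ty":0,"tz":0,"spin":0},{"gripper":0.03,"tx":0,"ty":0,"tz":0,"spin":0},{"gripper":0.03,"tx":0,"ty":0,"tz":0,"spin":0},{"gripper":0.03,"tx":0,"ty":0,"tz":0,"spin":0},{"gripper":0.03,"tx":0,"ty":0,"tz":0,"spin":0},{"gripper":0.03,"tx":0,"ty":0,"tz":0,"spin":0},{"gripper":0.03,"tx":0,"ty":0,"tz":0,"spin":0},{"gripper":0.03,"tx":0,"ty":0,"tz":0,"spin":0}]'
python3 d.py 629.5 -61.5 -11.5
python3 - <<'E'
from h import *
f=grab_frame("side");g=grab_frame("top");
def ov(F,hs,r,c,h,n):
    im=cv2.resize(F["pixels"][r-h:r+h,c-h:c+h,::-1],(400,400),interpolation=cv2.INTER_CUBIC); k=400/(2*h)
    for P in hs:
        for q in (P[:6],P[6:]):
            cv2.polylines(im,[np.round((proj(F,q)+.5-[c-h,r-h])*k).astype(np.int32)],True,(0,255,0),1)
    return im
hs=[hexp(622.2,-148.4,np.radians(-9.6),14,56,40)]
cv2.imwrite("pics/z12.png",np.hstack([ov(g,hs,172,308,25,0),ov(f,hs,250,300,35,0)]))
E
```

```text
clock: 18.0
eef_pos: [631.6, -63.3, 52.6]
tcp_rot: [3.141, 0.0, 1.558]
contact_force: [0.3, 0.1, -0.1]
opening: 0.464
clock: 18.8
eef_pos: [629.8, -61.0, 53.3]
tcp_rot: [3.142, 0.0, 1.559]
contact_force: [-0.1, 0.1, -0.8]
opening: 0.463
tool delta [-0.5 -0.3 64.8] yaw 89.33 rot [3.1415 0.     1.5592] pos [629.8 -61.   53.3] F [-0.1  0.1 -0.8] open 0.463 t 18.8 q [-0.1   0.52  1.72 -0.    0.9  -0.09]
```

View pics/z12.png

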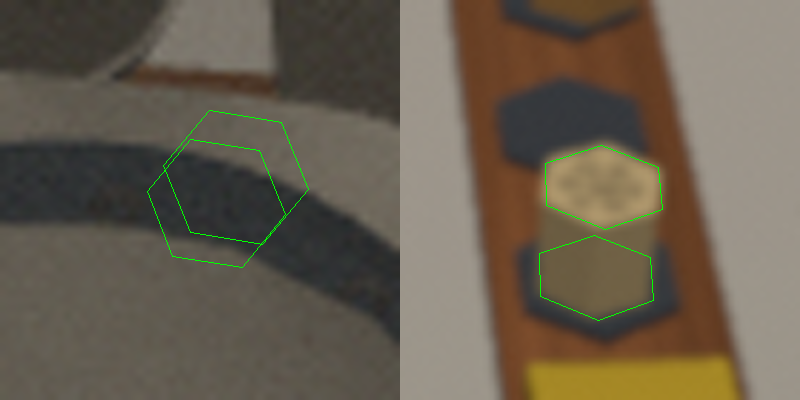

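```bash

python3 -m inch '[{"gripper":0.03,"tx":0,"ty":0,"tz":0.01,"spin":0},{"gripper":0.03,"tx":0,"ty":0,"tz":0.015,"spin":0},{"gripper":0.03,"tx":0,"ty":0,"tz":0.015,"spin":0},{"gripper":0.03,"tx":0,"ty":0,"tz":0.012,"spin":0},{"gripper":0.03,"tx":0,"ty":0,"tz":0.007,"spin":0},{"gripper":0.03,"tx":0,"ty":0,"tz":0.004,"spin":0},{"gripper":0.03,"tx":0,"ty":0,"tz":0.002,"spin":0},{"gripper":0.03,"tx":0,"ty":0,"tz":0,"spin":0}]'
python3 d.py 629.5 -61.5 -11.5
```

```text
clock: 19.7
eef_pos: [630.0, -61.1, -11.5]
tcp_rot: [3.141, 0.0, 1.559]
contact_force: [-0.9, -0.1, -0.6]
opening: 0.467
tool delta [-0.4 -0.5 -0. ] yaw 89.33 rot [3.1413 0.     1.559 ] pos [630.  -61.1 -11.5] F [-0.9 -0.1 -0.6] open 0.467 t 19.7 q [-0.1   0.61  1.75 -0.    0.79 -0.09]
```

```bash

python3 -m inch '[{"gripper":0.03,"tx":0,"ty":0,"tz":0.001,"spin":0},{"gripper":0.055,"tx":0,"ty":0,"tz":0,"spin":0},{"gripper":0.085,"tx":0,"ty":0,"tz":0,"spin":0},{"gripper":0.085,"tx":0,"ty":0,"tz":0,"spin":0},{"gripper":0.085,"tx":0,"ty":0,"tz":0,"spin":0},{"gripper":0.085,"tx":0,"ty":0,"tz":0,"spin":0},{"gripper":0.085,"tx":0,"ty":0,"tz":-0.01,"spin":0},{"gripper":0.085,"tx":0,"ty":0,"tz":-0.02,"spin":0}]'
python3 -m inch '[{"gripper":0.085,"tx":0,"ty":0,"tz":-0.025,"spin":0},{"gripper":0.085,"tx":0,"ty":0,"tz":-0.02,"spin":0},{"gripper":0.085,"tx":-0.004,"ty":-0.014,"tz":0,"spin":0},{"gripper":0.085,"tx":-0.01,"ty":-0.03,"tz":0,"spin":0},{"gripper":0.085,"tx":-0.01,"ty":-0.03,"tz":0,"spin":0},{"gripper":0.085,"tx":-0.01,"ty":-0.03,"tz":0,"spin":0},{"gripper":0.085,"tx":-0.01,"ty":-0.03,"tz":0,"spin":0},{"gripper":0.085,"tx":-0.006,"ty":-0.015,"tz":0,"spin":0}]'
python3 -m inch '[{"gripper":0.085,"tx":0,"ty":-0.006,"tz":0.005,"spin":0},{"gripper":0.085,"tx":0,"ty":0,"tz":0.005,"spin":0},{"gripper":0.085,"tx":0,"ty":0,"tz":0,"spin":0},{"gripper":0.085,"tx":0,"ty":0,"tz":0,"spin":0},{"gripper":0.085,"tx":0,"ty":0,"tz":0,"spin":0},{"gripper":0.085,"tx":0,"ty":0,"tz":0,"spin":0},{"gripper":0.085,"tx":0,"ty":0,"tz":0,"spin":0},{"gripper":0.085,"tx":0,"ty":0,"tz":0,"spin":0}]'
python3 d.py 473 -112.6 -27
cat >>h.py <<'E'
def ov(F,hs,r,c,h):
    im=cv2.resize(F["pixels"][r-h:r+h,c-h:c+h,::-1],(400,400),interpolation=cv2.INTER_CUBIC); k=400/(2*h)
    for P in hs:
        for q in (P[:6],P[6:]):
            cv2.polylines(im,[np.round((proj(F,q)+.5-[c-h,r-h])*k).astype(np.int32)],True,(0,255,0),1)
    return im
def H(x,y,yaw,b=14): return hexp(x,y,np.radians(yaw),b,b+42,40)
E
python3 - <<'E'
from h import *
f=grab_frame("side");g=grab_frame("top");
hs=[H(622.2,-148.4,-9.6),H(629.8,-61.5,-.7),H(473,-112.6,-1,0)]
cv2.imwrite("pics/z13.png",np.hstack([ov(g,hs,185,280,50),ov(f,hs,240,265,60)]))
E
```

```text
clock: 20.5
eef_pos: [628.5, -61.0, 16.7]
tcp_rot: [-3.139, -0.0, 1.559]
contact_force: [0.3, 0.1, -1.3]
opening: 0.995
clock: 21.3
eef_pos: [477.8, -109.6, 62.7]
tcp_rot: [-3.141, -0.0, 1.559]
contact_force: [-0.3, 0.1, -0.2]
opening: 0.995
clock: 22.1
eef_pos: [474.3, -109.2, 52.3]
tcp_rot: [3.142, 0.0, 1.559]
contact_force: [-0.9, 0.1, 0.1]
opening: 0.993
tool delta [-3.4 -1.3 79.3] yaw 89.34 rot [3.1415 0.     1.5592] pos [ 474.3 -109.2   52.3] F [-0.9  0.1  0.1] open 0.993 t 22.1 q [-0.23  0.33  2.04 -0.    0.77 -0.22]
```

View pics/z13.png

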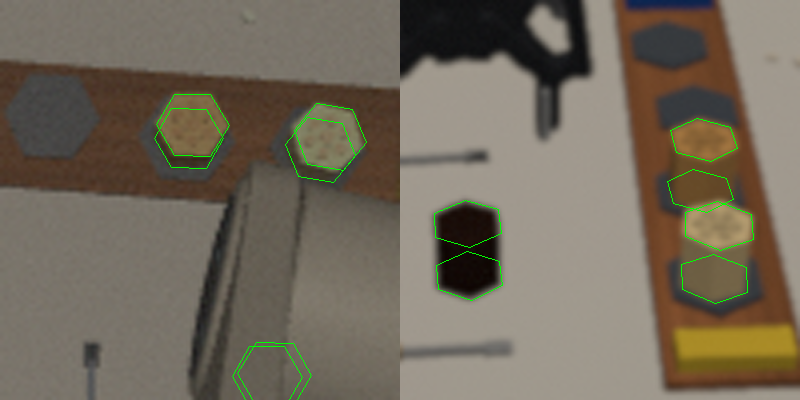

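Outlines match both placed casts (buff and cream) in both views. Now umber.

```bash

python3 -m inch '[{"gripper":0.085,"tx":-0.0034,"ty":-0.0013,"tz":0.015,"spin":0},{"gripper":0.085,"tx":0,"ty":0,"tz":0.02,"spin":0},{"gripper":0.085,"tx":0,"ty":0,"tz":0.02,"spin":0},{"gripper":0.085,"tx":0,"ty":0,"tz":0.016,"spin":0},{"gripper":0.085,"tx":0,"ty":0,"tz":0.008,"spin":0},{"gripper":0.085,"tx":0,"ty":0,"tz":0,"spin":0},{"gripper":0.085,"tx":0,"ty":0,"tz":0,"spin":0},{"gripper":0.06,"tx":0,"ty":0,"tz":0,"spin":0}]'
python3 -m inch '[{"gripper":0.05,"tx":0,"ty":0,"tz":0,"spin":0},{"gripper":0.03,"tx":0,"ty":0,"tz":0,"spin":0},{"gripper":0.03,"tx":0,"ty":0,"tz":0,"spin":0},{"gripper":0.03,"tx":0,"ty":0,"tz":0,"spin":0},{"gripper":0.03,"tx":0,"ty":0,"tz":0,"spin":0},{"gripper":0.03,"tx":0,"ty":0,"tz":0,"spin":0},{"gripper":0.03,"tx":0,"ty":0,"tz":0,"spin":0},{"gripper":0.03,"tx":0,"ty":0,"tz":0,"spin":0}]' 30
python3 -m inch '[{"gripper":0.03,"tx":0,"ty":0,"tz":-0.01,"spin":0},{"gripper":0.03,"tx":0,"ty":0,"tz":-0.02,"spin":0},{"gripper":0.03,"tx":0,"ty":0,"tz":-0.02,"spin":0},{"gripper":0.03,"tx":0,"ty":0,"tz":-0.02,"spin":0},{"gripper":0.03,"tx":0,"ty":0,"tz":-0.01,"spin":0},{"gripper":0.03,"tx":0,"ty":0,"tz":0,"spin":0},{"gripper":0.03,"tx":0,"ty":0,"tz":0,"spin":0},{"gripper":0.03,"tx":0,"ty":0,"tz":0,"spin":0}]'
python3 d.py 640 116 50
```

```text
clock: 23.0
eef_pos: [473.5, -112.8, -26.0]
tcp_rot: [3.14, 0.0, 1.559]
contact_force: [0.6, 0.4, -1.1]
opening: 0.854
clock: 23.8
eef_pos: [473.4, -112.8, -26.2]
tcp_rot: [3.141, 0.0, 1.559]
contact_force: [-0.3, -0.0, 6.3]
opening: 0.463
clock: 24.6
eef_pos: [472.1, -112.5, 52.4]
tcp_rot: [-3.14, -0.0, 1.559]
contact_force: [-0.4, 0.6, -1.9]
opening: 0.461
tool delta [230.4 165.2   2.4] yaw 89.33 rot [-3.1401e+00 -3.0000e-04  1.5591e+00] pos [ 472.1 -112.5   52.4] F [-0.4  0.6 -1.9] open 0.461 t 24.6 q [-0.24  0.33  2.04 -0.    0.77 -0.23]
```

```bash

python3 -m inch '[{"gripper":0.03,"tx":0.01,"ty":0.007,"tz":0,"spin":0},{"gripper":0.03,"tx":0.02,"ty":0.014,"tz":0,"spin":0},{"gripper":0.03,"tx":0.03,"ty":0.022,"tz":0,"spin":0},{"gripper":0.03,"tx":0.03,"ty":0.022,"tz":0,"spin":0},{"gripper":0.03,"tx":0.03,"ty":0.022,"tz":0,"spin":0},{"gripper":0.03,"tx":0.03,"ty":0.022,"tz":0,"spin":0},{"gripper":0.03,"tx":0.03,"ty":0.022,"tz":0,"spin":0},{"gripper":0.03,"tx":0.025,"ty":0.017,"tz":0,"spin":0}]'
python3 -m inch '[{"gripper":0.03,"tx":0.018,"ty":0.012,"tz":0,"spin":0},{"gripper":0.03,"tx":0.007,"ty":0.005,"tz":0,"spin":0},{"gripper":0.03,"tx":0,"ty":0,"tz":0,"spin":0},{"gripper":0.03,"tx":0,"ty":0,"tz":0,"spin":0},{"gripper":0.03,"tx":0,"ty":0,"tz":0,"spin":0},{"gripper":0.03,"tx":0,"ty":0,"tz":0,"spin":0},{"gripper":0.03,"tx":0,"ty":0,"tz":0,"spin":0},{"gripper":0.03,"tx":0,"ty":0,"tz":0,"spin":0}]'
python3 d.py 640 116 -11.5
```

```text
clock: 25.4
eef_pos: [624.3, 93.3, 52.4]
tcp_rot: [-3.141, -0.0, 1.56]
contact_force: [0.5, -0.6, -1.1]
opening: 0.464
clock: 26.2
eef_pos: [640.5, 115.0, 53.4]
tcp_rot: [3.141, -0.0, 1.558]
contact_force: [-0.1, -0.5, -0.8]
opening: 0.463
tool delta [ 1.  -0.5 64.9] yaw 89.29 rot [ 3.1414 -0.      1.5585] pos [640.5 115.   53.4] F [-0.1 -0.5 -0.8] open 0.463 t 26.2 q [ 0.18  0.54  1.68 -0.    0.92  0.19]
```

```bash

python3 -m inch '[{"gripper":0.03,"tx":0.001,"ty":-0.0005,"tz":0.01,"spin":0},{"gripper":0.03,"tx":0,"ty":0,"tz":0.015,"spin":0},{"gripper":0.03,"tx":0,"ty":0,"tz":0.015,"spin":0},{"gripper":0.03,"tx":0,"ty":0,"tz":0.012,"spin":0},{"gripper":0.03,"tx":0,"ty":0,"tz":0.007,"spin":0},{"gripper":0.03,"tx":0,"ty":0,"tz":0.004,"spin":0},{"gripper":0.03,"tx":0,"ty":0,"tz":0.002,"spin":0},{"gripper":0.03,"tx":0,"ty":0,"tz":0,"spin":0}]'
python3 d.py 640 116 -11.5
python3 -m inch '[{"gripper":0.03,"tx":0,"ty":0,"tz":0.001,"spin":0},{"gripper":0.055,"tx":0,"ty":0,"tz":0,"spin":0},{"gripper":0.085,"tx":0,"ty":0,"tz":0,"spin":0},{"gripper":0.085,"tx":0,"ty":0,"tz":0,"spin":0},{"gripper":0.085,"tx":0,"ty":0,"tz":0,"spin":0},{"gripper":0.085,"tx":0,"ty":0,"tz":0,"spin":0},{"gripper":0.085,"tx":0,"ty":0,"tz":-0.01,"spin":0},{"gripper":0.085,"tx":0,"ty":0,"tz":-0.02,"spin":0}]'
python3 -m inch '[{"gripper":0.085,"tx":0,"ty":0,"tz":-0.02,"spin":0},{"gripper":0.085,"tx":0,"ty":0,"tz":-0.03,"spin":0},{"gripper":0.085,"tx":0,"ty":0,"tz":0,"spin":4},{"gripper":0.085,"tx":0,"ty":0,"tz":0,"spin":7},{"gripper":0.085,"tx":0,"ty":0,"tz":0,"spin":0},{"gripper":0.085,"tx":0,"ty":0,"tz":0,"spin":0},{"gripper":0.085,"tx":0,"ty":0,"tz":0,"spin":0},{"gripper":0.085,"tx":0,"ty":0,"tz":0,"spin":0}]'
python3 d.py 476.8 -287.9 52
python3 - <<'E'
from h import *
f=grab_frame("side");g=grab_frame("top");
hs=[H(640,116,-.7),H(629.8,-61.5,-.7),H(476.7,-287.9,-13,0)]
cv2.imwrite("pics/z14.png",np.hstack([ov(g,[H(476.7,-287.9,46.6,0)],227,367,20),ov(f,hs,200,285,40)]))
A=(g,*soft(g,(228,367),15,"chroma"))
from scipy.optimize import minimize_scalar
for yw in range(20,80,5):
    R=render(g,H(476.7,-287.9,yw,0),A[2]);v=A[1];i=np.median(v[R>.9]);o=np.median(v[R<.05]);print(yw,round((((v-o)/(i-o)-R)**2).sum(),2),end="; ")
E
```

```text
clock: 27.0
eef_pos: [640.3, 116.5, -11.6]
tcp_rot: [3.141, -0.0, 1.559]
contact_force: [1.0, -0.4, -0.4]
opening: 0.464
tool delta [-0.5 -0.3 -0.1] yaw 89.33 rot [ 3.1413 -0.      1.5591] pos [640.3 116.5 -11.6] F [ 1.  -0.4 -0.4] open 0.464 t 27.0 q [ 0.18  0.63  1.71 -0.    0.81  0.19]
clock: 27.8
eef_pos: [638.9, 116.2, 16.7]
tcp_rot: [-3.139, 0.001, 1.559]
contact_force: [0.1, -0.0, -0.2]
opening: 0.994
clock: 28.6
eef_pos: [640.0, 116.4, 67.1]
tcp_rot: [-3.141, 0.0, 1.369]
contact_force: [1.0, 0.6, -0.1]
opening: 0.994
tool delta [-428.8  -78.7   15.1] yaw 78.42 rot [-3.1413e+00  1.0000e-04  1.3686e+00] pos [640.  116.4  67.1] F [ 1.   0.6 -0.1] open 0.994 t 28.6 q [ 0.18  0.52  1.67 -0.    0.95  0.38]
20 25.9; 25 24.74; 30 23.05; 35 21.04; 40 20.78; 45 22.55; 50 24.26; 55 26.3; 60 25.88; 65 29.57; 70 29.41; 75 27.44;
```

View pics/z14.png

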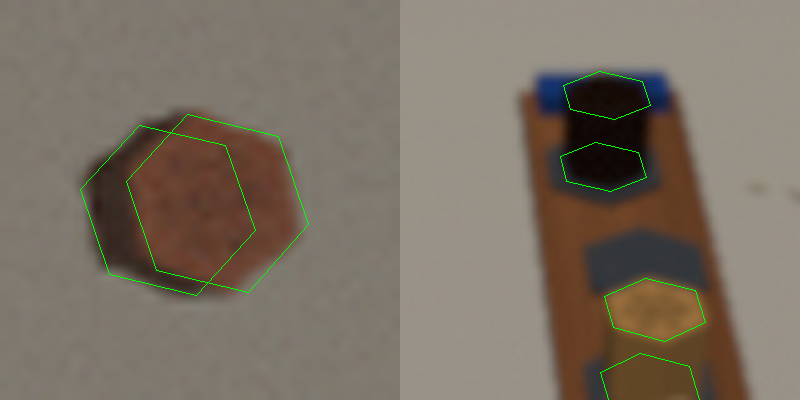

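```bash

python3 - <<'E'
from h import *
f=grab_frame("side");g=grab_frame("top");
I=[ov(f,[H(476.7,-287.9,y,0)],319,234,20) for y in(40,52)]
J=[ov(g,[H(477,-287.5,y,0)],227,367,20)for y in (38,)]
cv2.imwrite("pics/z15.png",cv2.resize(np.hstack(J+I),(800,267)))
E
```

```text
(no output)
```

View pics/z15.png

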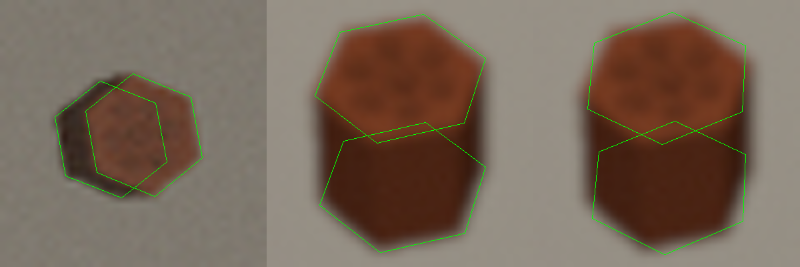

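```bash

python3 -m inch '[{"gripper":0.085,"tx":0,"ty":0,"tz":0,"spin":8.4},{"gripper":0.085,"tx":-0.02,"ty":-0.001,"tz":0,"spin":0},{"gripper":0.085,"tx":-0.04,"ty":-0.002,"tz":0,"spin":0},{"gripper":0.085,"tx":-0.04,"ty":-0.002,"tz":0,"spin":0},{"gripper":0.085,"tx":-0.04,"ty":-0.001,"tz":0,"spin":0},{"gripper":0.085,"tx":-0.04,"ty":-0.001,"tz":0,"spin":0},{"gripper":0.085,"tx":-0.04,"ty":-0.001,"tz":0,"spin":0},{"gripper":0.085,"tx":-0.04,"ty":-0.001,"tz":0,"spin":0}]'
python3 -m inch '[{"gripper":0.085,"tx":-0.04,"ty":-0.002,"tz":0,"spin":0},{"gripper":0.085,"tx":-0.04,"ty":-0.002,"tz":0,"spin":0},{"gripper":0.085,"tx":-0.04,"ty":-0.002,"tz":0,"spin":0},{"gripper":0.085,"tx":-0.035,"ty":0,"tz":0,"spin":0},{"gripper":0.085,"tx":-0.02,"ty":0,"tz":0.015,"spin":0},{"gripper":0.085,"tx":0,"ty":0,"tz":0,"spin":0},{"gripper":0.085,"tx":0,"ty":0,"tz":0,"spin":0},{"gripper":0.085,"tx":0,"ty":0,"tz":0,"spin":0}]'
python3 d.py 477 -287.6 -27
```

```text
clock: 29.6
eef_pos: [540.9, -126.7, 67.3]
tcp_rot: [-3.141, 0.0, 1.224]
contact_force: [0.7, 0.8, 0.7]
opening: 0.993
clock: 30.4
eef_pos: [476.7, -286.5, 52.6]
tcp_rot: [3.142, -0.0, 1.222]
contact_force: [-1.1, -0.1, 0.6]
opening: 0.994
tool delta [-0.9  0.6 79.6] yaw 70.01 rot [ 3.1415e+00 -1.0000e-04  1.2219e+00] pos [ 476.7 -286.5   52.6] F [-1.1 -0.1  0.6] open 0.994 t 30.4 q [-0.54  0.42  1.89  0.    0.83 -0.2 ]
```

```bash

python3 -m inch '[{"gripper":0.085,"tx":-0.001,"ty":0.0005,"tz":0.015,"spin":0},{"gripper":0.085,"tx":0,"ty":0,"tz":0.02,"spin":0},{"gripper":0.085,"tx":0,"ty":0,"tz":0.02,"spin":0},{"gripper":0.085,"tx":0,"ty":0,"tz":0.016,"spin":0},{"gripper":0.085,"tx":0,"ty":0,"tz":0.008,"spin":0},{"gripper":0.085,"tx":0,"ty":0,"tz":0,"spin":0},{"gripper":0.085,"tx":0,"ty":0,"tz":0,"spin":0},{"gripper":0.06,"tx":0,"ty":0,"tz":0,"spin":0}]'
python3 -m inch '[{"gripper":0.05,"tx":0,"ty":0,"tz":0,"spin":0},{"gripper":0.03,"tx":0,"ty":0,"tz":0,"spin":0},{"gripper":0.03,"tx":0,"ty":0,"tz":0,"spin":0},{"gripper":0.03,"tx":0,"ty":0,"tz":0,"spin":0},{"gripper":0.03,"tx":0,"ty":0,"tz":0,"spin":0},{"gripper":0.03,"tx":0,"ty":0,"tz":0,"spin":0},{"gripper":0.03,"tx":0,"ty":0,"tz":0,"spin":0},{"gripper":0.03,"tx":0,"ty":0,"tz":0,"spin":0}]' 30
python3 -m inch '[{"gripper":0.03,"tx":0,"ty":0,"tz":-0.01,"spin":0},{"gripper":0.03,"tx":0,"ty":0,"tz":-0.02,"spin":0},{"gripper":0.03,"tx":0,"ty":0,"tz":-0.025,"spin":0},{"gripper":0.03,"tx":0,"ty":0,"tz":-0.025,"spin":0},{"gripper":0.03,"tx":0,"ty":0,"tz":-0.02,"spin":0},{"gripper":0.03,"tx":0,"ty":0,"tz":0,"spin":-4},{"gripper":0.03,"tx":0,"ty":0,"tz":0,"spin":-6},{"gripper":0.03,"tx":0,"ty":0,"tz":0,"spin":0}]'
python3 d.py 645 28 72
```

```text
clock: 31.2
eef_pos: [477.5, -288.4, -26.0]
tcp_rot: [3.14, 0.0, 1.221]
contact_force: [0.3, 0.2, 0.4]
opening: 0.855
clock: 32.0
eef_pos: [477.2, -288.4, -26.0]
tcp_rot: [3.141, 0.0, 1.22]
contact_force: [-0.5, 1.0, 5.9]
opening: 0.47
clock: 32.8
eef_pos: [476.8, -288.2, 74.1]
tcp_rot: [3.141, 0.0, 1.397]
contact_force: [-0.4, 0.5, -0.8]
opening: 0.469
tool delta [340.6 110.8   2.1] yaw 80.02 rot [3.1409e+00 3.0000e-04 1.3965e+00] pos [ 476.8 -288.2   74.1] F [-0.4  0.5 -0.8] open 0.469 t 32.8 q [-0.55  0.39  1.88 -0.    0.87 -0.37]
```

```bash

python3 -m inch '[{"gripper":0.03,"tx":0.01,"ty":0.003,"tz":0,"spin":0},{"gripper":0.03,"tx":0.02,"ty":0.007,"tz":0,"spin":0},{"gripper":0.03,"tx":0.03,"ty":0.01,"tz":0,"spin":0},{"gripper":0.03,"tx":0.035,"ty":0.0115,"tz":0,"spin":0},{"gripper":0.03,"tx":0.035,"ty":0.0115,"tz":0,"spin":0},{"gripper":0.03,"tx":0.035,"ty":0.0115,"tz":0,"spin":0},{"gripper":0.03,"tx":0.035,"ty":0.0115,"tz":0,"spin":0},{"gripper":0.03,"tx":0.035,"ty":0.0115,"tz":0,"spin":0}]'
python3 -m inch '[{"gripper":0.03,"tx":0.035,"ty":0.0115,"tz":0,"spin":0},{"gripper":0.03,"tx":0.03,"ty":0.01,"tz":0,"spin":0},{"gripper":0.03,"tx":0.02,"ty":0.006,"tz":0,"spin":0},{"gripper":0.03,"tx":0.014,"ty":0.0045,"tz":0,"spin":0},{"gripper":0.03,"tx":0.006,"ty":0.002,"tz":0,"spin":0},{"gripper":0.03,"tx":0,"ty":0,"tz":0,"spin":0},{"gripper":0.03,"tx":0,"ty":0,"tz":0,"spin":0},{"gripper":0.03,"tx":0,"ty":0,"tz":0,"spin":0}]'
python3 d.py 645 28 -11.5
```

```text
clock: 33.6
eef_pos: [594.6, -68.1, 73.2]
tcp_rot: [-3.141, -0.0, 1.392]
contact_force: [0.2, -0.0, -0.3]
opening: 0.465
clock: 34.4
eef_pos: [645.5, 26.0, 73.2]
tcp_rot: [-3.141, 0.0, 1.394]
contact_force: [-0.0, -0.6, -0.5]
opening: 0.465
tool delta [ 1.8 -0.9 84.7] yaw 79.86 rot [-3.1411e+00  3.0000e-04  1.3938e+00] pos [645.5  26.   73.2] F [-0.  -0.6 -0.5] open 0.465 t 34.4 q [ 0.04  0.51  1.68 -0.    0.95  0.22]
```

```bash

python3 -m inch '[{"gripper":0.03,"tx":0.002,"ty":-0.001,"tz":0.015,"spin":0},{"gripper":0.03,"tx":0,"ty":0,"tz":0.02,"spin":0},{"gripper":0.03,"tx":0,"ty":0,"tz":0.02,"spin":0},{"gripper":0.03,"tx":0,"ty":0,"tz":0.015,"spin":0},{"gripper":0.03,"tx":0,"ty":0,"tz":0.008,"spin":0},{"gripper":0.03,"tx":0,"ty":0,"tz":0.004,"spin":0},{"gripper":0.03,"tx":0,"ty":0,"tz":0.002,"spin":0},{"gripper":0.03,"tx":0,"ty":0,"tz":0,"spin":0}]'
python3 d.py 645 28 -12
python3 -m inch '[{"gripper":0.03,"tx":0,"ty":0,"tz":0.001,"spin":0},{"gripper":0.055,"tx":0,"ty":0,"tz":0,"spin":0},{"gripper":0.085,"tx":0,"ty":0,"tz":0,"spin":0},{"gripper":0.085,"tx":0,"ty":0,"tz":0,"spin":0},{"gripper":0.085,"tx":0,"ty":0,"tz":0,"spin":0},{"gripper":0.085,"tx":0,"ty":0,"tz":0,"spin":0},{"gripper":0.085,"tx":0,"ty":0,"tz":-0.01,"spin":0},{"gripper":0.085,"tx":0,"ty":0,"tz":-0.02,"spin":0}]'
python3 -m inch '[{"gripper":0.085,"tx":0,"ty":0,"tz":-0.02,"spin":0},{"gripper":0.085,"tx":0,"ty":0,"tz":-0.03,"spin":0},{"gripper":0.085,"tx":0.02,"ty":-0.02,"tz":-0.02,"spin":0},{"gripper":0.085,"tx":0.03,"ty":-0.03,"tz":-0.02,"spin":0},{"gripper":0.085,"tx":0.03,"ty":-0.03,"tz":0,"spin":0},{"gripper":0.085,"tx":0.03,"ty":-0.03,"tz":0,"spin":0},{"gripper":0.085,"tx":0.03,"ty":-0.03,"tz":0,"spin":0},{"gripper":0.085,"tx":0.03,"ty":-0.03,"tz":0,"spin":0}]'
python3 -m inch '[{"gripper":0.085,"tx":0.03,"ty":-0.03,"tz":0,"spin":0},{"gripper":0.085,"tx":0.03,"ty":-0.03,"tz":0,"spin":0},{"gripper":0.085,"tx":0.03,"ty":-0.01,"tz":0,"spin":0},{"gripper":0.085,"tx":0.02,"ty":0,"tz":0,"spin":0},{"gripper":0.085,"tx":0,"ty":0,"tz":0,"spin":0},{"gripper":0.085,"tx":0,"ty":0,"tz":0,"spin":0},{"gripper":0.085,"tx":0,"ty":0,"tz":0,"spin":0},{"gripper":0.085,"tx":0,"ty":0,"tz":0,"spin":0}]'
python3 - <<'E'
from h import *
f=grab_frame("side");g=grab_frame("top");
hs=[H(622.2,-148.4,-9.6),H(629.8,-61.5,-.7),H(645,28,-10),H(640,116,-.7)]
cv2.imwrite("pics/z16.png",np.hstack([ov(g,hs,165,258,60),ov(f,hs,225,285,65)]))
for t in ("cream","buff","rust","umber"):
    print(t,[(n,[(round(l["conf"],2),l["centre"]) for l in masks_of(n,t+"_centre")[:2]]) for n in("top","side")])
E
```

```text
clock: 35.2
eef_pos: [645.8, 29.3, -10.4]
tcp_rot: [3.141, -0.0, 1.395]
contact_force: [-0.7, -0.1, -0.2]
opening: 0.466
tool delta [-1.4 -0.6  1.6] yaw 79.93 rot [ 3.141e+00 -1.000e-04  1.395e+00] pos [645.8  29.3 -10.4] F [-0.7 -0.1 -0.2] open 0.466 t 35.2 q [ 0.04  0.62  1.72 -0.    0.8   0.22]
clock: 36.0
eef_pos: [644.1, 29.2, 17.6]
tcp_rot: [-3.139, 0.001, 1.395]
contact_force: [0.2, 0.4, -0.4]
opening: 0.997
clock: 36.8
eef_pos: [506.9, 227.6, 109.2]
tcp_rot: [3.141, -0.001, 1.395]
contact_force: [0.0, -0.1, 0.6]
opening: 0.997
clock: 37.6
eef_pos: [458.2, 345.8, 108.3]
tcp_rot: [-3.141, 0.0, 1.394]
contact_force: [-1.0, -0.4, -0.8]
opening: 0.998
cream [('top', [(0.55, [171.1, 312.6])]), ('side', [(0.85, [256.6, 298.5])])]
buff [('top', [(0.65, [168.1, 277.8])]), ('side', [(0.94, [227.3, 295.1])])]
rust [('top', [(0.51, [159.0, 240.5])]), ('side', [(0.75, [204.9, 293.3])])]
umber [('top', [(0.78, [163.5, 209.4])]), ('side', [])]
```

View pics/z16.png

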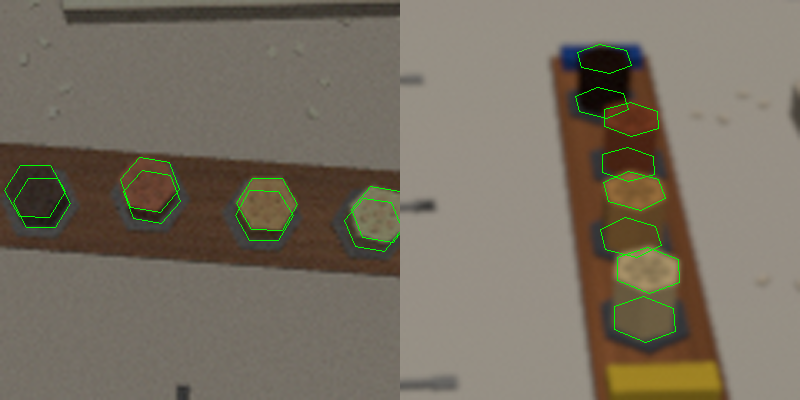

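Outlines computed for each mark's centre match all four casts in both views: umber, rust, buff and cream, running from the blue stop to the yellow stop. The arm is clear, so I'm handing in.

```bash
python3 -c "
from rig import sign_off; print(sign_off())"
```

```text
the job is handed in; nothing more can be done
None
```

All four casts are standing on their marks, and I handed the job in at about 38 s. Counting from the yellow stop, the order is cream on mark_a, buff on mark_b, rust on mark_c and umber on mark_d. The hand-in reports no verdict.

**Last checks:** Hexagon outlines drawn for each mark's centre match all four casts, in both the top and side pictures. I estimate each is within 2–3 mm of centre, upright and resting on its tile. The gripper is open and the arm is well clear.

**What failed or disagreed:**
- **First grasp:** it closed on air above the cream cast. The pictures showed the fingertips about 40 mm higher than the reported TCP height, so I went by the pictures and gripped at a reported height of −26 to −29 mm.
- **Mark positions:** the top and side cameras differed by about 2.5 mm in y, so I used the average.
- **Networks:** in the first pictures the detector missed buff in the top view and rust in the side view, and its masks were a few pixels off. I took positions from colour fits instead. In the last check it found all four casts in the top view but missed umber in the side view, where umber is still plainly visible.
- **Cream position:** once cream stood on its grey tile the colour fit became unreliable, giving y values up to 8 mm apart. There I relied on the outline match.

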